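# Load two jars in single file into a covered rack

## Robot

A 6-joint arm with a two-finger parallel gripper is mounted at the origin on a cart in front of the work surface, level with it; the furniture and walls round the work are solid. World frame = base frame: x ahead of the robot, y to its left, z up, the work surface at z = 0. Lengths are in m, angles in rad, forces in N, time in s.
With the tool pointing down it reaches from about 0.25 to 0.775 m from the base axis. Payload 4 kg.
Tool frame: the origin (TCP) lies midway between the tips of the shut fingers; the grasp point (between the pads) lies 19 mm behind it (arm.hold_point_z is the y of the grasp point in the tool frame, in m); y points along the fingers, z is the direction in which the jaws open and shut, and the axes are right-handed (so a half turn about y gives the same grasp; the last joint's range is limited). The gripper opens to 94 mm and grips with 3 to 60 N. Pads are 16 mm wide; open, the fingers measure 119 mm over their backs; the gripper's body (75 mm by 177 mm) begins 78 mm behind the grasp point.
Start: joints at [-1.37, 0.087, 1.371, -0, 1.684, -0.103], TCP at [0.165, -0.525, 0.206] pointing down, gripper open.
Joint ranges: [-3.1, 3.1], [-0.76, 2.03], [0.27, 2.55], [-1.08, 4.22], [0.17, 2.65], [-2.57, 2.57]. Speed limits (rad/s): [2.79, 2.79, 3.14, 3.14, 3.14, 3.14].

## Interface

Orientations are given as [roll, pitch, yaw] about the fixed x, y, z axes, in that order (R = Rz(yaw) Ry(pitch) Rx(roll)).
In Python, from cell import monitor, eyes, arm, models gives the robot as it stands.
- The arm moves only by the tool move_arm, never from a script. Its argument "increments" is a list of rows, each a list of 3 entries, a list of its own where there are three numbers: the opening, from 0 (shut) to 1 (fully open), then the shift along the tool's x, y, z in mm, then the turn about the tool's y in degrees. In form: [[fingers, [tx, ty, tz], roll], ...]. A call has exactly 5 rows; each row shifts and turns the pose as measured when the row begins, along the tool's axes as they then stand; what a row does not reach is not made up. A row lasts 1/10 s, in which the tool goes at most 50 mm and 8.59 degrees, less where a joint would pass 70% of its speed; a pose out of reach is approached as far as the arm can. A call with a gripper value outside its range is refused whole. The fingers move at their own pace and stop on an object; "force" is the grip in N (left out, the last holds). Time passes only in rows, so rows that do not move let the fingers close, or fill a call up. It gives the time, the measured TCP pose, the force and the opening at its end, in the units of the state.
- monitor.read_state(): the state, without advancing time (a new reading comes with each control period).
- eyes.grab_frame(name): name is "scene" or "top" or "wrist"; returns a dict with "img" (400x640x3 uint8, red, green, blue), "intrinsics" (3x3 intrinsics, pixels), "k1" (the pictures are not rectified: a ray, as slopes to the right and down, at radius r is drawn at 1 + k1 r^2 times it, then the intrinsics apply), "view" (4x4, takes a point from world to camera coordinates). Camera axes: x right, y down, z forward; pixel columns grow to the right and rows downward; lengths in m; the calibration is good to about 2 mm. A picture is of the moment at which its call begins. There is no depth.
- arm.finish_job(): hands the job in, once; it reports no verdict.
Trained networks look in the newest picture that a camera, given by its name, has taken for a name from the list of things; names that differ only in an ending like _2 or _b are one class to them, and where a whole thing is asked for, a point or a joint stands for the part that bears it (a point fixed in the world has none). Each returns a list of dicts, best first, with "p" (0 to 1); they miss things now and then, are a little off and sometimes report something else, mostly with a low value. They report only what shows in the picture. A call takes as long as a camera call.
- models.trace(camera, target): "mask" (400x640 bool, what is visible of it) and "bbox" ([left, top, right, bottom] in pixels, round what is visible of it).
The state is a dict: "clock": time; "joint_pos": joint angles; "dq": joint speeds; "joint_efforts": joint torques, N m; "position": TCP position; "tcp_rot": TCP orientation; "force": force on the tool from outside, world axes, zero at the start; "moment": the same for the moment, N m; "gripper_width": finger opening in m.
Only numpy, scipy, OpenCV 4.12 (cv2) and the standard library are available. Lean on these libraries where they do the work, as an engineer would, in place of code of your own. Each camera call takes 0.05 s, during which the arm holds its last target.

## Task

Lift the keeper plate straight up off the two dowels at the mouth of the jar rack, keeping it level, and lay it flat on the desk out of the way. Then put the two loose jars into the rack one at a time and push them along between the rails, upright, until all three jars stand close together in single file under the clear cover, the first against the end stop. Leave the black case and the roll of tape where they are.

Things in the scene. Friction and masses are not known exactly. Their poses are not given: they have to be found in the camera images.
- rack: grey painted jar rack fixed to the desk. Origin: middle of the open mouth at desk height; x runs inwards along the lane, y across it to the left, z up. Floor sheet 3 mm thick, 112 mm wide, reaching out to x = -75 mm as an apron. Rails 76 mm apart inside, tops at z = 37 mm, flared over x < 18 mm. Two upright 8 mm dowels at x = 36, y = +-48 mm, tops at z = 53 mm
- cover_edge (a point): middle of the front edge of the rack's clear cover, on its underside: x = 85 mm in from the mouth, 98 mm over the desk; axes as the rack's. Cover (4 mm thick, 110 mm wide) runs from here over the lane to the end stop, whose face is 320 mm in from the mouth; the file of jars (70 mm each) ends against it. The last jar ends with its near side 25 mm inside this edge
- keeper_grip (a point): grip point of the steel keeper plate: middle of its bar handle (12 x 66 x 16 mm in the plate's x, y, z), 40 mm over the underside. Plate 32 x 120 x 6 mm, 0.16 kg, two holes 1.6 mm wider than the dowels. Starts level on the rail tops, underside 37 mm over the desk; axes then as the rack's. Free desk to lay it on: round x = 155, y = 135 mm in the rack's frame, past the keyboard's far end
- jar_in_center (a point): a round brown jar with a green cap, standing upright: body 70 mm across up to 42 mm high, cap 60 mm across above it, 67 mm high in all, about 0.16 kg, cap fixed. This point is its centre, 33.5 mm up. It already stands in the lane between the rails and slides freely
- jar_a_center (a point): a round brown jar with a green cap, standing upright: body 70 mm across up to 42 mm high, cap 60 mm across above it, 67 mm high in all, about 0.16 kg, cap fixed. This point is its centre, 33.5 mm up. Starts loose left of the keyboard (fixed, 25 mm high, between it and the rack), nearer the robot
- jar_b_center (a point): a round brown jar with a green cap, standing upright: body 70 mm across up to 42 mm high, cap 60 mm across above it, 67 mm high in all, about 0.16 kg, cap fixed. This point is its centre, 33.5 mm up. Starts loose left of the keyboard, farther from the robot; a telephone, 51 mm high, stands from 20 mm beyond it
- probe_case: flat black case, 62 x 135 x 22 mm, lying left of the rack's far end; bystander. Origin at its underside
- tape_roll: black roll of tape lying flat, 63 mm across, 18 mm high, on the desk right of the keyboard, near the robot; bystander. Origin at its underside

How it is judged:
On the way, in this order (a step that is already met when the one before it is completed fails the run):
1. the keeper plate is lifted level clear above its dowels (z of keeper_grip in the frame of rack above 0.095 m and angle between keeper_grip's own z axis and vertical below 0.2 rad), for 0.1 s.
2. the keeper plate lies flat on the desk, clear of the rack's mouth (height (world z) of keeper_grip below 0.055 m and angle between keeper_grip's own z axis and vertical below 0.1 rad and (y of keeper_grip in the frame of rack above 0.07 m or y of keeper_grip in the frame of rack below -0.07 m or x of keeper_grip in the frame of rack below -0.1 m)), for 0.2 s.
3. one loose jar stands between the rails while the other is still outside (((x of jar_a_center in the frame of rack above 0.035 m and y of jar_a_center in the frame of rack between -0.012 and 0.012 m and angle between jar_a_center's own z axis and vertical below 0.1 rad and height (world z) of jar_a_center below 0.048 m and (x of jar_b_center in the frame of rack below 0 m or y of jar_b_center in the frame of rack above 0.07 m)) or (x of jar_b_center in the frame of rack above 0.035 m and y of jar_b_center in the frame of rack between -0.012 and 0.012 m and angle between jar_b_center's own z axis and vertical below 0.1 rad and height (world z) of jar_b_center below 0.048 m and (x of jar_a_center in the frame of rack below 0 m or y of jar_a_center in the frame of rack above 0.07 m)))), for 0.1 s.
At the end, for the whole second after the job is handed in: All three jars stand upright (within 6 degrees) on the rack floor between the rails, the rearmost's centre at least 130 mm in from the mouth, so gaps total at most 15 mm; the keeper plate lies flat on the desk, more than 70 mm to the side of the lane's line or 100 mm in front of the mouth (all of step 2 and x of jar_in_center in the frame of rack between 0.13 and 0.292 m and y of jar_in_center in the frame of rack between -0.012 and 0.012 m and angle between each of jar_in_center, jar_a_center, jar_b_center's own z axis and vertical below 0.1 rad and height (world z) of each of jar_in_center, jar_a_center, jar_b_center below 0.044 m and x of jar_a_center in the frame of rack between 0.13 and 0.292 m and y of jar_a_center in the frame of rack between -0.012 and 0.012 m and x of jar_b_center in the frame of rack between 0.13 and 0.292 m and y of jar_b_center in the frame of rack between -0.012 and 0.012 m); the robot touches nothing.
It fails at once if the keeper plate is tilted more than 14 degrees (angle between keeper_grip's own z axis and vertical above 0.25 rad).
It fails at once if a jar is tipped more than 20 degrees (angle between any of jar_in_center, jar_a_center, jar_b_center's own z axis and vertical above 0.35 rad).
It fails at once if the black flat case is moved more than 25 mm (distance of probe_case from where it was at the start of the episode above 0.025 m).
It fails at once if the roll of tape is moved more than 25 mm (distance of tape_roll from where it was at the start of the episode above 0.025 m).
It also fails if it takes over 72 s, if anything falls off the work surface, if the arm or the gripper's body presses on something with over 40 N, if the wrist force passes 120 N, or if a joint passes its speed limit or range.

## Working session

There is one attempt and no reset: what is moved stays moved. The work goes in short steps, Python scripts to look and compute and a tool call to move; the robot and the scene stay as the last step left them, time stands still between calls to the robot, and variables do not carry over. Pictures are saved under pics/ and viewed, and the job is handed in when it is done.

Besides the shell and the picture viewer there is one more tool, called after "Call:" in YAML: its name, and indented under it one key for each argument. move_arm: Moves the arm, as the interface text tells. Its arguments: {"type":"object","properties":{"increments":{"type":"array","items":{"type":"array"}},"force":{"type":"number"}},"required":["increments"]}

```bash
ls; mkdir -p pics; python3 - <<'E'
from cell import monitor, eyes, arm, models
import cv2
print(monitor.read_state(), arm.hold_point_z)
for n in ("scene","top","wrist"):
    f=eyes.grab_frame(n); cv2.imwrite(f"pics/{n}0.png",f["img"][:,:,::-1]); print(n,f["intrinsics"],f["k1"],f["view"])
E
```

```text
pics
{'clock': 0.0, 'joint_pos': array([-1.37010026e+00,  8.79139607e-02,  1.37225911e+00, -3.98779069e-06,
        1.68358994e+00, -1.03115292e-01]), 'dq': array([ 0.00023704, -0.00055599,  0.00054543, -0.00090343,  0.00160647,
        0.00101705]), 'joint_efforts': array([ 4.10608945e-04, -3.40175807e+01, -3.02426720e+01,  7.18041253e-02,
        3.31019587e-02, -1.59749648e-04]), 'position': array([ 0.16441285, -0.52427075,  0.20432415]), 'tcp_rot': array([-1.57295556e+00,  2.19457472e-04, -2.83778197e+00]), 'force': array([-0.18046819, -0.15160383, -1.41148856]), 'moment': array([-0.00296023, -0.0570158 ,  0.01635587]), 'gripper_width': 0.09420946496578331} -0.0188
scene [[378.17803932   0.         308.64474821]
 [  0.         378.17803932 200.2623811 ]
 [  0.           0.           1.        ]] 0.030079893684560887 [[ 0.99794288 -0.06384284 -0.00584008 -0.5655546 ]
 [-0.04628983 -0.65453901 -0.75460979  0.01619264]
 [ 0.04435388  0.7533278  -0.65614782  1.07475465]
 [ 0.          0.          0.          1.        ]]
top [[460.52027199   0.         319.25562122]
 [  0.         460.52027199 197.08454354]
 [  0.           0.           1.        ]] -0.04159708223039988 [[-0.00344231 -0.99995788 -0.00850827 -0.12423866]
 [-0.99394368  0.00435589 -0.10980434  0.56545259]
 [ 0.10983677  0.00807876 -0.99391681  1.05761324]
 [ 0.          0.          0.          1.        ]]
wrist [[284.45965629   0.         319.64079458]
 [  0.         284.45965629 196.72065131]
 [  0.           0.           1.        ]] 0.011244549925620025 [[ 0.29750872 -0.95471759 -0.00169816 -0.54912246]
 [-0.91378767 -0.28526849  0.28916082 -0.0298832 ]
 [-0.27655135 -0.08447611 -0.95727903  0.39230484]
 [ 0.          0.          0.          1.        ]]
```

View pics/scene0.png

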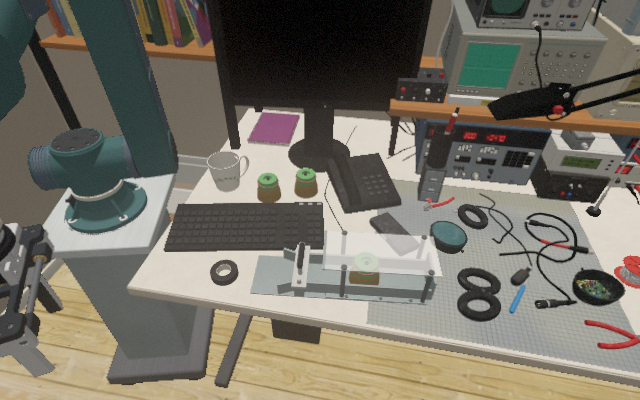

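View pics/top0.png

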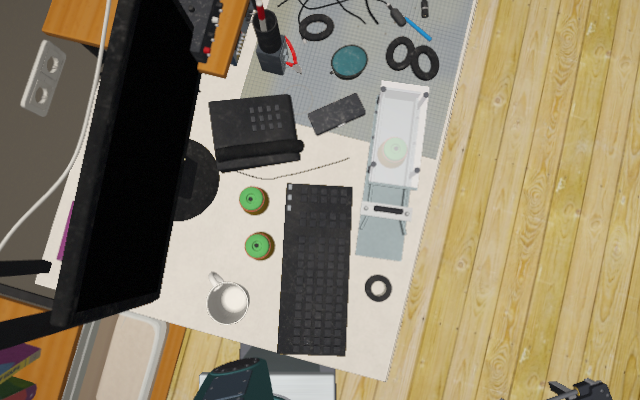

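View pics/wrist0.png

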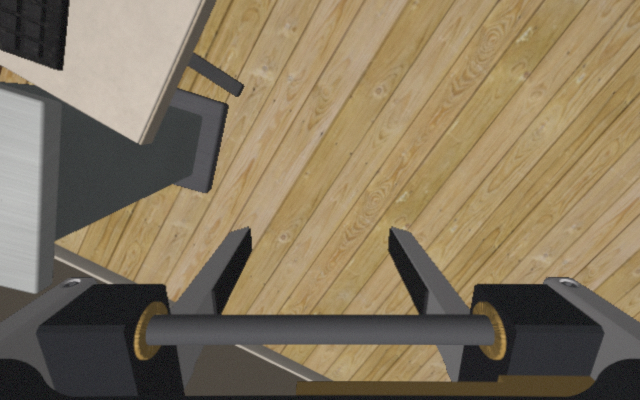

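```bash
cat > h.py <<'E'
import numpy as np, cv2
from cell import monitor, eyes, arm, models
from scipy.spatial.transform import Rotation as R
from scipy.optimize import least_squares
def proj(f,P):
    P=np.atleast_2d(P); V=f["view"]; c=P@V[:3,:3].T+V[:3,3]; s=c[:,:2]/c[:,2:]
    r2=(s**2).sum(1,keepdims=True); s=s*(1+f["k1"]*r2); K=f["intrinsics"]
    return s@K[:2,:2].T+K[:2,2]
def ray(f,uv):
    K=f["intrinsics"]; d=(np.array(uv,float)-K[:2,2])/np.array([K[0,0],K[1,1]]); s=d.copy()
    for _ in range(20): s=d/(1+f["k1"]*(s@s))
    V=f["view"]; o=-V[:3,:3].T@V[:3,3]; return o,V[:3,:3].T@np.array([s[0],s[1],1.])
def onz(f,uv,z):
    o,d=ray(f,uv); return o+d*(z-o[2])/d[2]
def crop(f,x0,y0,x1,y1,k,name):
    im=cv2.resize(f["img"][y0:y1,x0:x1],None,fx=k,fy=k,interpolation=cv2.INTER_CUBIC); cv2.imwrite("pics/"+name,im[:,:,::-1])
def load(n): return np.load(f"{n}.npy",allow_pickle=True).item()
def state():
    s=monitor.read_state(); T=R.from_euler('xyz',s["tcp_rot"]).as_matrix(); return s,T
E
python3 - <<'E'
from h import *
for n in ("scene","top"):
    f=eyes.grab_frame(n); np.save(n+".npy",f,allow_pickle=True)
    if n=="top": crop(f,340,70,450,270,3,"topc.png"); crop(f,200,170,300,270,6,"topj.png")
    else: crop(f,240,215,450,310,3.8,"scc.png")
    for t in ("keeper_grip","jar_a_center","rack","jar_in_center","probe_case","tape_roll"):
        for d in models.trace(n,t):
            m=d["mask"]; ys,xs=np.nonzero(m); print(n,t,round(d["p"],2),d["bbox"],xs.mean().round(1),ys.mean().round(1),m.sum())
E
```

```text
scene keeper_grip 0.71 [293.0, 241.2, 310.9, 290.8] 300.5 266.3 633
scene jar_a_center 0.97 [255.7, 171.0, 282.7, 203.9] 267.8 188.1 630
scene jar_a_center 0.21 [210.0, 260.6, 238.7, 286.8] 223.9 272.2 573
scene rack 0.65 [247.2, 230.4, 444.6, 304.0] 357.3 269.0 9930
scene jar_in_center 0.87 [351.5, 274.7, 379.6, 287.3] 365.0 278.2 367
scene probe_case 0.79 [370.9, 211.5, 406.5, 235.3] 386.5 224.5 545
scene tape_roll 0.73 [209.9, 257.6, 238.8, 287.5] 223.9 272.0 602
scene tape_roll 0.38 [249.8, 232.8, 440.5, 305.8] 358.0 269.1 9706
top keeper_grip 0.58 [358.3, 201.9, 412.4, 220.3] 386.5 211.4 709
top jar_a_center 0.79 [246.1, 231.7, 273.4, 262.4] 260.0 245.6 660
top rack 0.56 [354.7, 82.1, 430.9, 262.1] 392.1 166.5 8474
top jar_in_center 0.61 [365.4, 275.7, 391.7, 305.1] 378.2 287.6 429
top probe_case 0.95 [308.4, 92.6, 368.5, 134.8] 336.3 113.9 1408
top probe_case 0.38 [364.6, 273.7, 391.2, 304.8] 378.0 287.3 412
top probe_case 0.2 [354.4, 81.2, 429.3, 256.7] 392.1 165.7 7998
top tape_roll 0.78 [365.4, 272.0, 394.4, 305.7] 378.2 287.2 451
```

View pics/topc.png

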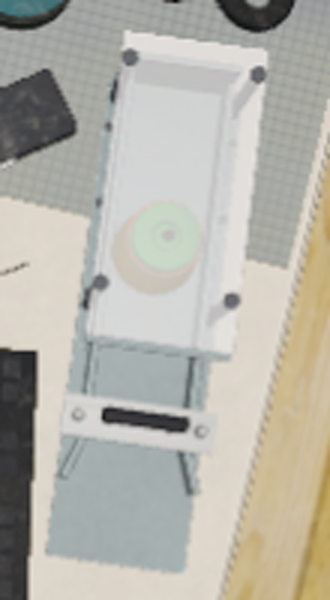

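View pics/scc.png

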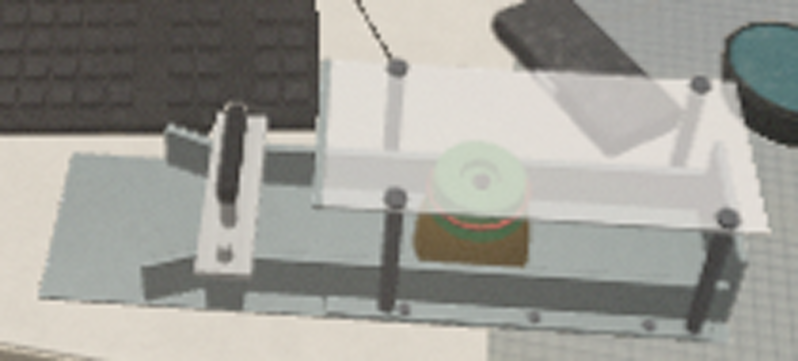

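View pics/topj.png

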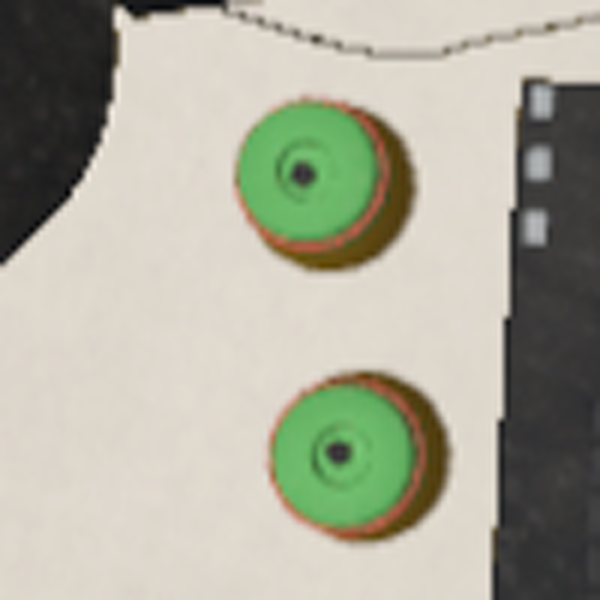

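```bash
python3 - <<'E'
from h import *
ft,fs=load("top"),load("scene")
tc=lambda u,v:((u+.5)/3-.5+340,(v+.5)/3-.5+70)
sc=lambda u,v:((u+.5)/3.8-.5+240,(v+.5)/3.8-.5+215)
obs=[(ft,tc(46,551),(-75,56,3)),(ft,tc(184,572),(-75,-56,3)),(ft,tc(88,343),(85,55,98)),(ft,tc(230,357),(85,-55,98)),
(ft,tc(79,414),(36,48,53)),(ft,tc(201,431),(36,-48,53)),
(fs,sc(75,154),(-75,56,3)),(fs,sc(40,297),(-75,-56,3)),(fs,sc(225,254),(36,-48,53)),(fs,sc(325,60),(85,55,102)),(fs,sc(314,207),(85,-55,98))]
def res(p,full=False):
    c,s=np.cos(p[2]),np.sin(p[2]); r=[]
    for f,uv,q in obs:
        q=np.array(q)/1000; w=[p[0]+c*q[0]-s*q[1],p[1]+s*q[0]+c*q[1],q[2]]
        r.append(proj(f,w)[0]-uv)
    return np.array(r) if full else np.ravel(r)
o=least_squares(res,[.4,-.3,0],loss='soft_l1')
print(o.x); print(res(o.x,True).round(1))
np.save("rack.npy",o.x)
tj=lambda u,v:((u+.5)/6-.5+200,(v+.5)/6-.5+170)
for n,uv in (("b",(303,174)),("a",(339,453))):
    print(n,onz(ft,tj(*uv),.066))
# cap circle centres
for n,uv in (("b",(308,172)),("a",(344,455))): print("cap",n,onz(ft,tj(*uv),.067))
for n,c in (("a",(255.7,282.7)),):pass
crop(fs,240,155,340,215,6,"scj.png")
print("handle",onz(ft,tc(145,419),.053-.008+.008)) 
E
```

```text
[ 0.49685465 -0.27803197 -0.14497148]
[[ 0.2  0.7]
 [ 0.7  0.3]
 [-0.8 -1.2]
 [ 1.   1. ]
 [ 0.6 -0.8]
 [ 1.2 -0.7]
 [-0.3 -1. ]
 [-0.2 -0.5]
 [ 0.4 -2.9]
 [-0.3 -0.8]
 [-0.1  0.1]]
b [0.5582925 0.0316827 0.066    ]
a [0.45229608 0.01673445 0.066     ]
cap b [0.55894342 0.0296205  0.067     ]
cap a [0.45153426 0.0146906  0.067     ]
handle [ 0.53336833 -0.28510305  0.053     ]
```

View pics/scj.png

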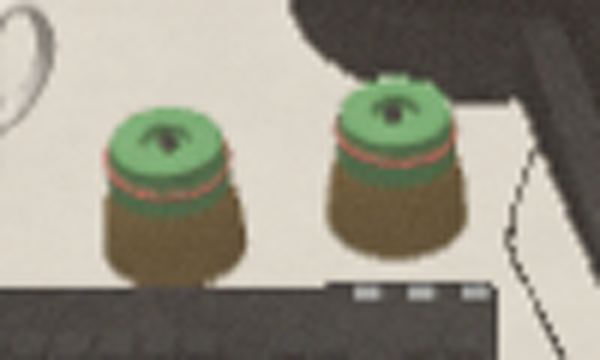

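```bash
cat >> h.py <<'E'
def w(q,p=None):
    p=np.load("rack.npy") if p is None else p
    c,s=np.cos(p[2]),np.sin(p[2]); q=np.array(q,float)/1000
    return np.array([p[0]+c*q[0]-s*q[1],p[1]+s*q[0]+c*q[1],q[2]])
def r(P):
    p=np.load("rack.npy"); c,s=np.cos(p[2]),np.sin(p[2]); d=np.array(P[:2])-p[:2]
    return np.array([c*d[0]+s*d[1],-s*d[0]+c*d[1],P[2] if len(P)>2 else 0])*1000
def to(target_w,yaw=None):
    "tool-axes shift mm (with current axes) and roll deg to reach"
    s,T=state(); d=T.T@(np.array(target_w)-s["position"])*1000
    out=[d.round(1)]
    if yaw is not None:
        a=(yaw-s["tcp_rot"][2]+np.pi)%(2*np.pi)-np.pi; out.append(round(-np.degrees(a),1))
    print("t",round(s["clock"],2),"pos",s["position"].round(4),"rot",s["tcp_rot"].round(3),"rackmm",r(s["position"]).round(1),"grip",round(s["gripper_width"],4),"F",s["force"].round(1),"| shift,roll",*out)
E
python3 - <<'E'
from h import *
ft,fs=load("top"),load("scene")
tc=lambda u,v:((u+.5)/3-.5+340,(v+.5)/3-.5+70)
print("handle",r(onz(ft,tc(145,419),.085)))
im=ft["img"].copy()
big=cv2.resize(im[70:270,340:450],None,fx=3,fy=3,interpolation=cv2.INTER_CUBIC)
bs=cv2.resize(fs["img"][215:310,240:450],None,fx=3.8,fy=3.8,interpolation=cv2.INTER_CUBIC)
pts=[(-75,56,3),(-75,-56,3),(36,48,53),(36,-48,53),(85,55,98),(85,-55,98),(36,33,85),(36,-33,85),(20,60,43),(52,60,43),(20,-60,43),(52,-60,43),(320,38,37),(320,-38,37),(320,55,102),(320,-55,102)]
for q in pts:
    u,v=proj(ft,w(q))[0]; cv2.circle(big,(int((u-340+.5)*3),int((v-70+.5)*3)),3,(255,0,0),1)
    u,v=proj(fs,w(q))[0]; cv2.circle(bs,(int((u-240+.5)*3.8),int((v-215+.5)*3.8)),3,(255,0,0),1)
cv2.imwrite("pics/o1.png",big[:,:,::-1]);cv2.imwrite("pics/o2.png",bs[:,:,::-1])
print("tape",r(onz(ft,(378,287.4),.018)), "case",r(onz(ft,(336.3,113.9),.022)),"desk edge",r(onz(ft,(387,380),0)), r(onz(ft,(411,270),0)))
print("kb far right corner",r(onz(ft,(352,187),.025)),"case corners",r(onz(ft,(311,110),.022)),r(onz(ft,(320,133),.022)),r(onz(ft,(366,113),.022)))
to(w((36,0,140)),-0.145-np.pi/2)
E
```

```text
handle [33.86942482  2.37425546 85.        ]
tape [-144.59044766   -6.15416988   18.        ] case [253.82678459 147.69873585  22.        ] desk edge [-355.63424215  -57.31952591    0.        ] [-94.07148177 -81.32729305   0.        ]
kb far right corner [80.9302833 86.2027005 25.       ] case corners [254.97006198 210.07323762  22.        ] [201.20919066 180.27181642  22.        ] [266.14921654  76.45189374  22.        ]
t 0.85 pos [ 0.1645 -0.5249  0.2056] rot [-1.571 -0.    -2.838] rackmm [-293.2 -292.2  205.6] grip 0.094 F [ 0.4 -0.4  0.5] | shift,roll [-423.4   65.5 -120.5] -64.3
```

View pics/o1.png

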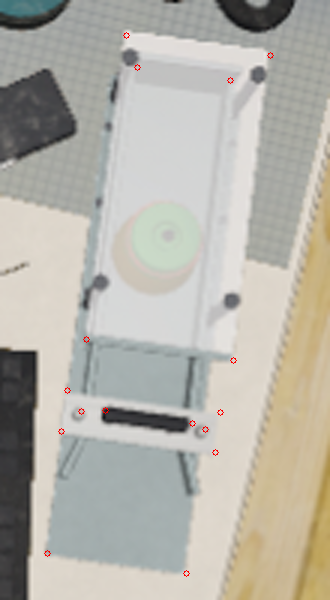

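View pics/o2.png

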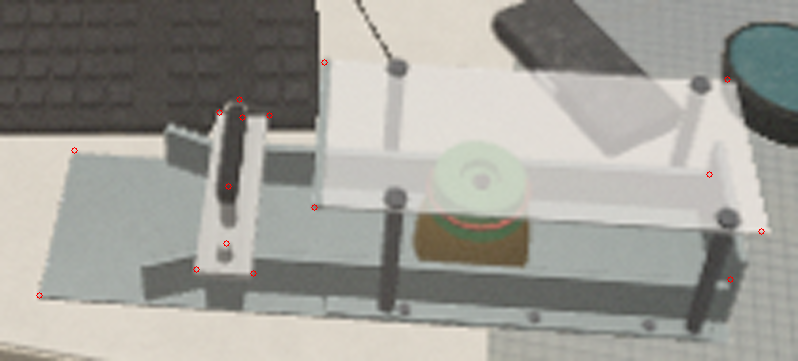

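```bash
cat >> h.py <<'E'
def plan(target_w,yaw=None,n=None,step=45.,deg=8.):
    s,T=state(); p=s["position"].copy(); y0=s["tcp_rot"][2]
    dy=0 if yaw is None else (yaw-y0+np.pi)%(2*np.pi)-np.pi
    D=np.array(target_w)-p
    k=int(np.ceil(max(np.linalg.norm(D)*1000/step,abs(np.degrees(dy))/deg,1))); 
    if n: k=n
    rows=[]
    for i in range(k):
        a=y0+dy*i/k; Ti=R.from_euler('xyz',[-np.pi/2,0,a]).as_matrix()
        rows.append([(Ti.T@(D/k)*1000).round(0).astype(int).tolist(),round(-np.degrees(dy)/k,1)])
    to(target_w,yaw); print(k,"rows:"); [print(x) for x in rows]
YX=-0.145-np.pi/2   # jaws along rack x
YL=-0.145-np.pi     # jaws across lane
E
python3 - <<'E'
from h import *
plan(w((36,0,190)),YX,n=10)
E
```

```text
t 0.85 pos [ 0.1645 -0.5249  0.2056] rot [-1.571 -0.    -2.838] rackmm [-293.2 -292.2  205.6] grip 0.094 F [ 0.4 -0.4  0.5] | shift,roll [-423.4   15.5 -120.5] -64.3
10 rows:
[[-42, 2, -12], np.float64(-6.4)]
[[-43, 2, -7], np.float64(-6.4)]
[[-44, 2, -2], np.float64(-6.4)]
[[-44, 2, 3], np.float64(-6.4)]
[[-43, 2, 8], np.float64(-6.4)]
[[-42, 2, 12], np.float64(-6.4)]
[[-41, 2, 17], np.float64(-6.4)]
[[-38, 2, 21], np.float64(-6.4)]
[[-36, 2, 26], np.float64(-6.4)]
[[-33, 2, 29], np.float64(-6.4)]
```

Call:
move_arm:
  increments:
    - [1, [-42, 2, -12], -6.4]
    - [1, [-43, 2, -7], -6.4]
    - [1, [-44, 2, -2], -6.4]
    - [1, [-44, 2, 3], -6.4]
    - [1, [-43, 2, 8], -6.4]

```text
clock: 1.35
position: [0.349, -0.4055, 0.1949]
tcp_rot: [-1.569, -0.003, -2.271]
force: [-0.8, -0.7, 0.4]
gripper_width: 0.0941
```

Call:
move_arm:
  increments:
    - [1, [-42, 2, 12], -6.4]
    - [1, [-41, 2, 17], -6.4]
    - [1, [-38, 2, 21], -6.4]
    - [1, [-36, 2, 26], -6.4]
    - [1, [-33, 2, 29], -6.4]

```text
clock: 1.85
position: [0.5376, -0.2756, 0.1849]
tcp_rot: [-1.569, -0.005, -1.688]
force: [0.0, -1.1, -0.4]
gripper_width: 0.0942
```

```bash
python3 - <<'E'
from h import *
plan(w((36,0,170)),YX)
f=eyes.grab_frame("wrist"); np.save("wrist.npy",f,allow_pickle=True); 
im=f["img"].copy()
for q in [(36,48,53),(36,-48,53),(85,55,98),(85,-55,98),(36,33,85),(36,-33,85),(-75,56,3),(-75,-56,3)]:
    u,v=proj(f,w(q))[0]; cv2.circle(im,(int(u),int(v)),3,(255,0,0),1)
cv2.imwrite("pics/w1.png",im[:,:,::-1])
E
```

```text
t 1.85 pos [ 0.5376 -0.2756  0.1849] rot [-1.569 -0.005 -1.688] rackmm [ 40.    8.3 184.9] grip 0.0942 F [ 0.  -1.1 -0.4] | shift,roll [ 8.1 14.9 -4.2] 1.6
1 rows:
[[8, 15, -4], np.float64(1.6)]
```

View pics/w1.png

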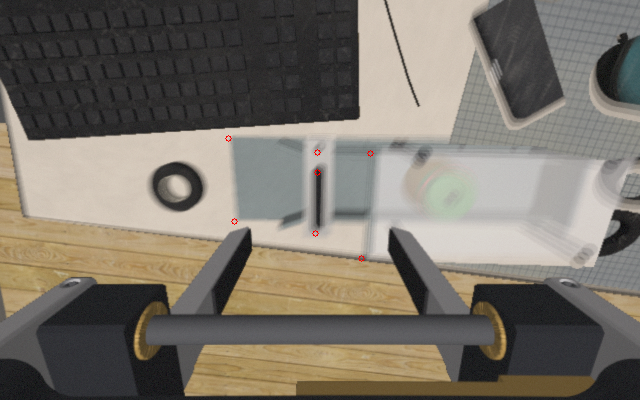

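Call:
move_arm:
  increments:
    - [1, [8, 5, -4], 1.6]
    - [1, [0, 0, 0], 0]
    - [1, [0, 0, 0], 0]
    - [1, [0, 0, 0], 0]
    - [1, [0, 0, 0], 0]

```text
clock: 2.4
position: [0.5361, -0.2791, 0.1777]
tcp_rot: [-1.568, 0.0, -1.711]
force: [0.8, -0.2, -0.1]
gripper_width: 0.0936
```

```bash
python3 - <<'E'
from h import *
plan(w((36,0,59)),YX)
f=eyes.grab_frame("wrist"); np.save("wrist.npy",f,allow_pickle=True); 
im=cv2.resize(f["img"][110:290,200:400],None,fx=3,fy=3,interpolation=cv2.INTER_CUBIC)
for q in [(36,48,53),(36,-48,53),(85,55,98),(85,-55,98),(36,33,85),(36,-33,85),(-75,56,3),(-75,-56,3)]:
    u,v=proj(f,w(q))[0]; print(q,u.round(1),v.round(1)); cv2.circle(im,(int((u-200+.5)*3),int((v-110+.5)*3)),3,(255,0,0),1)
cv2.imwrite("pics/w2.png",im[:,:,::-1])
E
```

```text
t 2.4 pos [ 0.5361 -0.2791  0.1777] rot [-1.568  0.    -1.711] rackmm [ 39.    4.6 177.7] grip 0.0936 F [ 0.8 -0.2 -0.1] | shift,roll [  4.6 118.7  -3.4] 0.3
3 rows:
[[2, 40, -1], np.float64(0.1)]
[[2, 40, -1], np.float64(0.1)]
[[2, 40, -1], np.float64(0.1)]
(36, 48, 53) 317.4 150.9
(36, -48, 53) 317.4 233.9
(85, 55, 98) 371.4 150.0
(85, -55, 98) 365.3 258.8
(36, 33, 85) 317.3 170.9
(36, -33, 85) 317.2 233.4
(-75, 56, 3) 226.7 138.4
(-75, -56, 3) 234.3 223.8
```

View pics/w2.png

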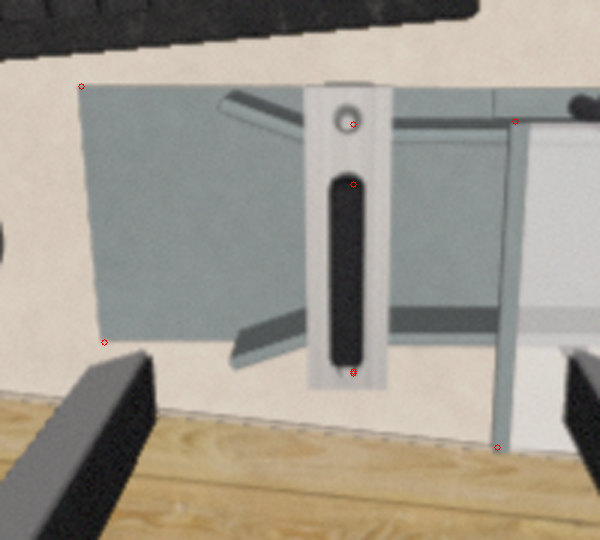

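```bash
python3 - <<'E'
from h import *
ft,fs,fw=load("top"),load("scene"),load("wrist")
tc=lambda u,v:((u+.5)/3-.5+340,(v+.5)/3-.5+70)
sc=lambda u,v:((u+.5)/3.8-.5+240,(v+.5)/3.8-.5+215)
wc=lambda u,v:((u+.5)/3-.5+200,(v+.5)/3-.5+110)
obs=[(ft,tc(46,551),(-75,56,3)),(ft,tc(184,572),(-75,-56,3)),(ft,tc(88,343),(85,55,98)),(ft,tc(230,357),(85,-55,98)),
(ft,tc(79,414),(36,48,53)),(ft,tc(201,431),(36,-48,53)),(ft,tc(124,31),(320,55,102)),
(fs,sc(75,154),(-75,56,3)),(fs,sc(40,297),(-75,-56,3)),(fs,sc(325,60),(85,55,102)),(fs,sc(314,207),(85,-55,98)),
(fw,wc(80,86),(-75,56,3)),(fw,wc(104,342),(-75,-56,3)),(fw,wc(511,122),(85,55,98)),(fw,wc(495,450),(85,-55,98)),(fw,wc(347,120),(36,48,53)),(fw,wc(347,174),(36,33,83)),(fw,wc(346,366),(36,-33,83))]
def res(p,full=False):
    rr=[proj(f,w(q,p))[0]-uv for f,uv,q in obs]
    return np.array(rr) if full else np.ravel(rr)
o=least_squares(res,[.4,-.3,0],loss='soft_l1')
print(o.x); print(np.c_[res(o.x,True).round(1)])
np.save("rack.npy",o.x)
print(r(onz(fw,wc(346.5,270),.085)))
plan(w((35,1,59)),YX)
E
```

```text
[ 0.49599839 -0.27744084 -0.14248959]
[[ 0.1  1.1]
 [ 0.5  0.6]
 [-1.2 -0.7]
 [ 0.6  1.4]
 [ 0.3 -0.4]
 [ 0.9 -0.4]
 [ 0.   1.7]
 [-0.8 -1.2]
 [-0.5 -0.6]
 [-0.8 -1.1]
 [-0.5 -0.2]
 [-0.6 -0.2]
 [-0.6 -0.1]
 [ 0.3 -1.1]
 [-0.1 -1.5]
 [ 1.1  0.7]
 [ 0.9  2.2]
 [ 1.4  0.5]]
[34.87212266  3.14579082 85.        ]
t 2.45 pos [ 0.5361 -0.2792  0.1778] rot [-1.568 -0.    -1.711] rackmm [ 40.    3.9 177.8] grip 0.0941 F [-0.2  0.5  0.1] | shift,roll [  2.9 118.8  -5.3] 0.3
3 rows:
[[1, 40, -2], np.float64(0.1)]
[[1, 40, -2], np.float64(0.1)]
[[1, 40, -2], np.float64(0.1)]
```

Call:
move_arm:
  increments:
    - [0.45, [1, 0, -2], 0]
    - [0.45, [1, 0, -2], 0]
    - [0.45, [0, 10, -1], 0]
    - [0.45, [0, 20, 0], 0]
    - [0.45, [0, 0, 0], 0]
  force: 40

```text
clock: 2.95
position: [0.5296, -0.2821, 0.1473]
tcp_rot: [-1.566, -0.001, -1.714]
force: [0.3, -0.3, 0.1]
gripper_width: 0.0576
```

```bash
python3 - <<'E'
from h import *
plan(w((35,1,59)),YX)
E
```

```text
t 2.95 pos [ 0.5296 -0.2821  0.1473] rot [-1.566e+00 -1.000e-03 -1.714e+00] rackmm [3.390e+01 1.000e-01 1.473e+02] grip 0.0576 F [ 0.3 -0.3  0.1] | shift,roll [-1.  88.3  0.7] 0.1
2 rows:
[[0, 44, 1], np.float64(0.1)]
[[0, 44, 1], np.float64(0.1)]
```

Call:
move_arm:
  increments:
    - [0.45, [0, 25, 1], 0]
    - [0.45, [0, 30, 0], 0]
    - [0.45, [0, 25, 0], 0]
    - [0.45, [0, 8, 0], 0]
    - [0.45, [0, 0, 0], 0]

```text
clock: 3.45
position: [0.5323, -0.2831, 0.0592]
tcp_rot: [-1.562, -0.003, -1.713]
force: [0.0, -0.2, 0.5]
gripper_width: 0.0424
```

```bash
python3 - <<'E'
from h import *
plan(w((35,1,59)),YX)
f=eyes.grab_frame("wrist"); cv2.imwrite("pics/w3.png",f["img"][:,:,::-1])
E
```

```text
t 3.45 pos [ 0.5323 -0.2831  0.0592] rot [-1.562 -0.003 -1.713] rackmm [36.7 -0.4 59.2] grip 0.0424 F [ 0.  -0.2  0.5] | shift,roll [-1.4  0.2 -1.7] 0.1
1 rows:
[[-1, 0, -2], np.float64(0.1)]
```

View pics/w3.png

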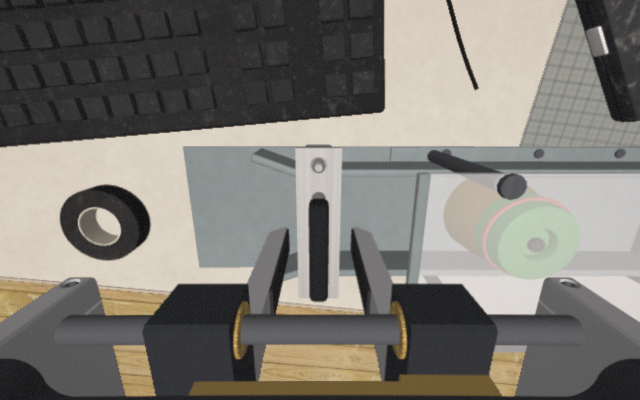

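Call:
move_arm:
  increments:
    - [0, [0, 0, -1], 0]
    - [0, [0, 0, 0], 0]
    - [0, [0, 0, 0], 0]
    - [0, [0, 0, 0], 0]
    - [0, [0, 0, 0], 0]
  force: 40

```text
clock: 4.0
position: [0.5335, -0.2848, 0.066]
tcp_rot: [-1.555, -0.007, -1.713]
force: [-1.1, -0.4, -1.8]
gripper_width: 0.012
```

Call:
move_arm:
  increments:
    - [0, [0, 0, 0], 0]
    - [0, [0, -5, 0], 0]
    - [0, [0, -8, 0], 0]
    - [0, [0, -10, 0], 0]
    - [0, [0, -15, 0], 0]

```text
clock: 4.5
position: [0.5317, -0.2833, 0.103]
tcp_rot: [-1.559, -0.004, -1.713]
force: [-0.1, 0.4, -1.5]
gripper_width: 0.0119
```

```bash
python3 - <<'E'
from h import *
plan(w((36,0,120)),YX)
f=eyes.grab_frame("scene");crop(f,240,215,450,310,3.8,"s4.png")
E
```

```text
t 4.5 pos [ 0.5317 -0.2833  0.103 ] rot [-1.559 -0.004 -1.713] rackmm [ 36.1  -0.7 103. ] grip 0.0119 F [-0.1  0.4 -1.5] | shift,roll [ -0.6 -17.    0.1] 0.1
1 rows:
[[-1, -17, 0], np.float64(0.1)]
```

View pics/s4.png

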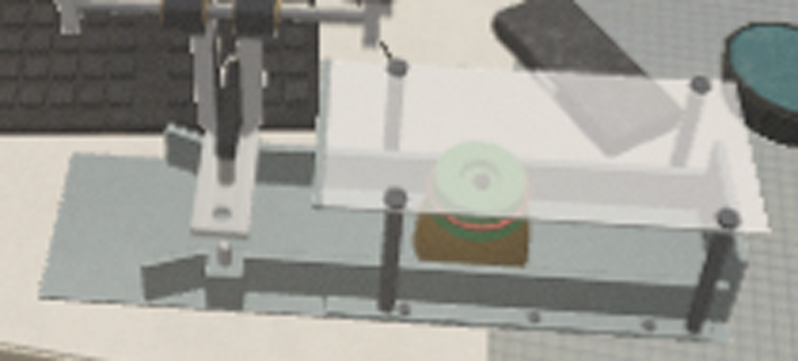

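Call:
move_arm:
  increments:
    - [0, [0, -20, 0], 0]
    - [0, [0, -20, 0], 0]
    - [0, [0, -8, 0], 0]
    - [0, [0, 0, 0], 0]
    - [0, [0, 0, 0], 0]

```text
clock: 5.05
position: [0.5343, -0.2848, 0.1619]
tcp_rot: [-1.546, -0.01, -1.713]
force: [-0.1, -0.6, -1.4]
gripper_width: 0.0116
```

```bash
python3 - <<'E'
from h import *
YX=np.load("rack.npy")[2]-np.pi/2
plan(w((155,138,152)),YX,n=5)
f=eyes.grab_frame("top"); cv2.imwrite("pics/t5.png",f["img"][:,:,::-1])
E
```

```text
t 5.05 pos [ 0.5343 -0.2848  0.1619] rot [-1.546 -0.01  -1.713] rackmm [ 39.   -1.9 161.9] grip 0.0116 F [-0.1 -0.6 -1.4] | shift,roll [-140.    11.3  115.8] 0.0
5 rows:
[[-28, 2, 23], np.float64(0.0)]
[[-28, 2, 23], np.float64(0.0)]
[[-28, 2, 23], np.float64(0.0)]
[[-28, 2, 23], np.float64(0.0)]
[[-28, 2, 23], np.float64(0.0)]
```

View pics/t5.png

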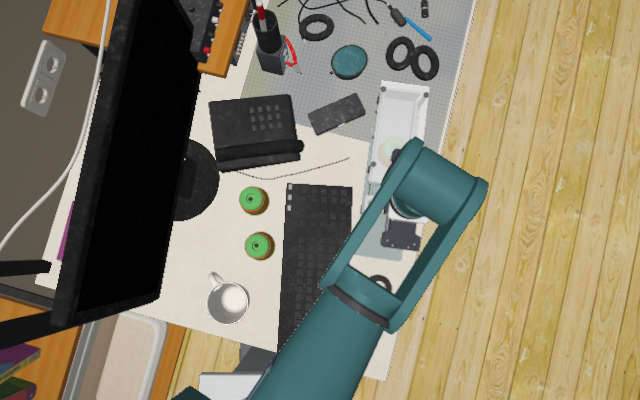

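Call:
move_arm:
  increments:
    - [0, [-28, 2, 23], 0]
    - [0, [-28, 2, 23], 0]
    - [0, [-28, 2, 23], 0]
    - [0, [-28, 2, 23], 0]
    - [0, [-28, 2, 23], 0]

```text
clock: 5.6
position: [0.6673, -0.1633, 0.1461]
tcp_rot: [-1.556, -0.011, -1.723]
force: [0.4, -0.7, -0.8]
gripper_width: 0.0115
```

```bash
sed -i 's/^YX=.*/YX=np.load("\.\/rack.npy")[2]-np.pi\/2/; s/^YL=.*/YL=YX-np.pi\/2/' h.py; python3 - <<'E'
from h import *
plan(w((155,138,29)),YX)
f=eyes.grab_frame("wrist"); cv2.imwrite("pics/w5.png",f["img"][:,:,::-1])
E
```

```text
t 5.6 pos [ 0.6673 -0.1633  0.1461] rot [-1.556 -0.011 -1.723] rackmm [153.4 137.3 146.1] grip 0.0115 F [ 0.4 -0.7 -0.8] | shift,roll [-2.000e+00  1.171e+02 -1.000e-01] -0.6
3 rows:
[[0, 39, 1], np.float64(-0.2)]
[[0, 39, 1], np.float64(-0.2)]
[[0, 39, 1], np.float64(-0.2)]
```

View pics/w5.png

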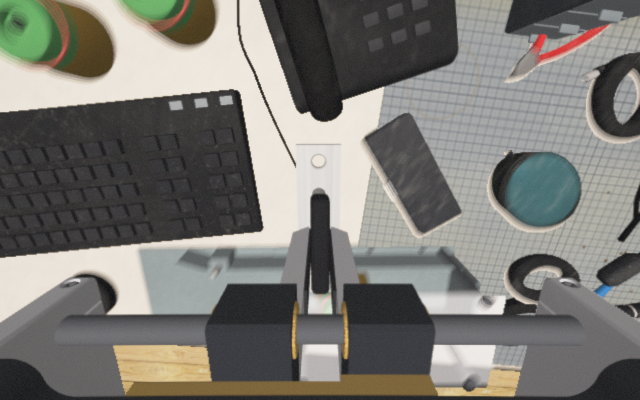

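```bash
python3 - <<'E'
from h import *
ft=load("top")
print("phone",r(onz(ft,(303,147),.05)),r(onz(ft,(299,160),.03)),"cable",r(onz(ft,(349,158),.0)),r(onz(ft,(300,174),.0)),r(onz(ft,(325,166),.0)))
plan(w((152,128,29)),YX)
E
```

```text
phone [156.77985831 213.06591625  50.        ] [128.44363764 219.51286094  30.        ] cable [155.69508751 101.08670405   0.        ] [ 9.98862818e+01  2.14479695e+02 -2.22044605e-13] [127.90305124 156.66301309   0.        ]
t 5.65 pos [ 0.6709 -0.1577  0.1444] rot [-1.555 -0.005 -1.718] rackmm [156.2 143.3 144.4] grip 0.0116 F [ 1.7  2.6 -2. ] | shift,roll [ 14.7 115.4  -6. ] -0.3
3 rows:
[[5, 38, -1], np.float64(-0.1)]
[[5, 38, -1], np.float64(-0.1)]
[[5, 38, -1], np.float64(-0.1)]
```

Call:
move_arm:
  increments:
    - [0, [5, 30, -1], 0]
    - [0, [5, 35, -1], 0]
    - [0, [3, 30, -1], 0]
    - [0, [0, 12, 0], 0]
    - [0, [0, 5, 0], 0]

```text
clock: 6.15
position: [0.6692, -0.1672, 0.0278]
tcp_rot: [-1.557, -0.004, -1.711]
force: [-7.2, 2.8, 32.1]
gripper_width: 0.0115
```

```bash
python3 - <<'E'
from h import *
plan(w((155,130,29)),YX)
f=eyes.grab_frame("scene");crop(f,280,150,440,270,5,"s6.png")
E
```

```text
t 6.15 pos [ 0.6692 -0.1672  0.0278] rot [-1.557 -0.004 -1.711] rackmm [155.8 133.7  27.8] grip 0.0115 F [-7.2  2.8 32.1] | shift,roll [ 3.7 -1.2 -0.8] 0.1
1 rows:
[[4, -1, -1], np.float64(0.1)]
```

View pics/s6.png

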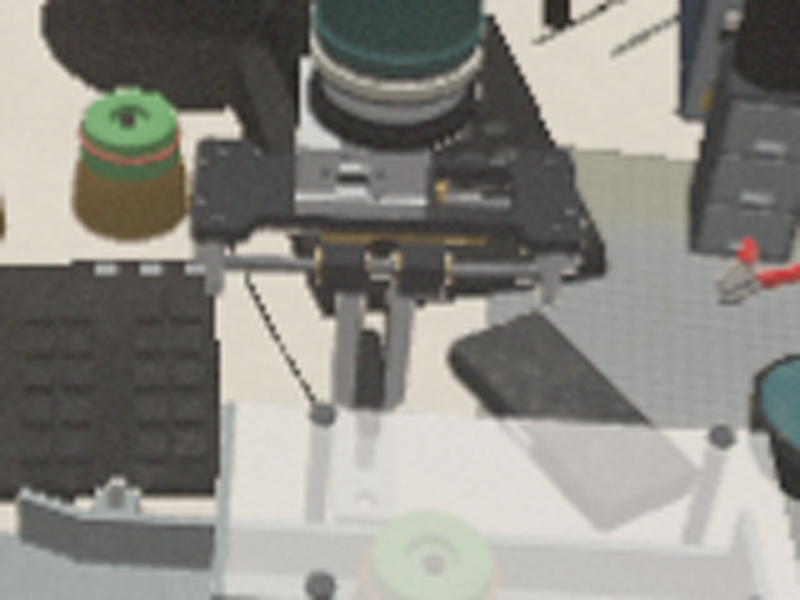

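Call:
move_arm:
  increments:
    - [0.4, [0, 0, 0], 0]
    - [0.4, [0, 0, 0], 0]
    - [0.4, [0, 0, 0], 0]
    - [0.4, [0, 0, 0], 0]
    - [0.4, [0, -10, 0], 0]

```text
clock: 6.7
position: [0.6704, -0.1678, 0.0408]
tcp_rot: [-1.553, -0.005, -1.711]
force: [0.0, 0.1, -0.7]
gripper_width: 0.0374
```

```bash
python3 - <<'E'
from h import *
plan(w((155,130,60)),YX)
f=eyes.grab_frame("wrist"); cv2.imwrite("pics/w7.png",f["img"][:,:,::-1])
E
```

```text
t 6.7 pos [ 0.6704 -0.1678  0.0408] rot [-1.553 -0.005 -1.711] rackmm [157.1 133.3  40.8] grip 0.0374 F [ 0.   0.1 -0.7] | shift,roll [  3.4 -19.2  -1.7] 0.1
1 rows:
[[3, -19, -2], np.float64(0.1)]
```

View pics/w7.png

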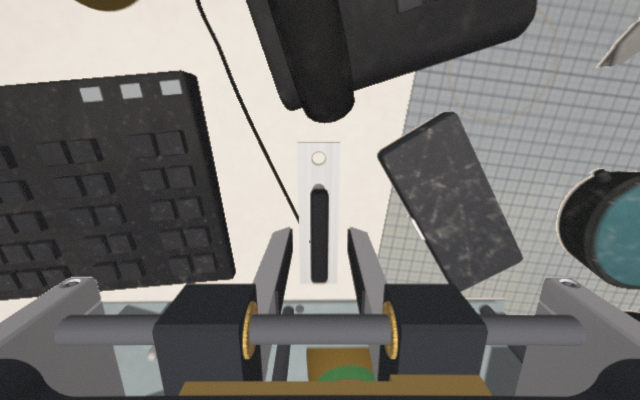

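```bash
python3 - <<'E'
from h import *
fs=load("scene")
j=lambda u,v:((u+.5)/6-.5+240,(v+.5)/6-.5+155)
print("a",onz(fs,j(168,143),.067),"b",onz(fs,j(396,110),.067), state()[0]["joint_pos"].round(3))
plan((.559,.030,.15),YL)
E
```

```text
a [0.45267159 0.00876595 0.067     ] b [0.56009616 0.02670816 0.067     ] [-3.270e-01  4.570e-01  1.235e+00 -1.000e-03  1.425e+00 -1.860e-01]
t 6.75 pos [ 0.6722 -0.1683  0.0443] rot [-1.547 -0.006 -1.711] rackmm [158.9 133.   44.3] grip 0.0375 F [ 0.9 -0.   1.2] | shift,roll [-180.  -109.9 -137.2] 90.1
12 rows:
[[-15, -9, -12], np.float64(7.5)]
[[-13, -9, -14], np.float64(7.5)]
[[-12, -9, -15], np.float64(7.5)]
[[-9, -9, -17], np.float64(7.5)]
[[-7, -9, -18], np.float64(7.5)]
[[-5, -9, -18], np.float64(7.5)]
[[-2, -9, -19], np.float64(7.5)]
[[0, -9, -19], np.float64(7.5)]
[[3, -9, -19], np.float64(7.5)]
[[5, -9, -18], np.float64(7.5)]
[[7, -9, -18], np.float64(7.5)]
[[10, -9, -16], np.float64(7.5)]
```

Call:
move_arm:
  increments:
    - [0.6, [0, -30, 0], 0]
    - [1, [0, -40, 0], 0]
    - [1, [0, -40, 0], 0]
    - [1, [0, -10, 0], 0]
    - [1, [0, 0, 0], 0]

```text
clock: 7.25
position: [0.6694, -0.1673, 0.1698]
tcp_rot: [-1.546, -0.006, -1.711]
force: [-0.3, -0.3, 0.7]
gripper_width: 0.0742
```

```bash
python3 - <<'E'
from h import *
print(state()[0]["joint_pos"].round(3))
plan((.559,.030,.15),YL,n=10)
E
```

```text
[-3.260e-01  3.910e-01  1.074e+00 -1.000e-03  1.651e+00 -1.860e-01]
t 7.25 pos [ 0.6694 -0.1673  0.1698] rot [-1.546 -0.006 -1.711] rackmm [156.  133.6 169.8] grip 0.0742 F [-0.3 -0.3  0.7] | shift,roll [-180.    15.4 -137.4] 90.1
10 rows:
[[-18, 2, -14], np.float64(9.0)]
[[-16, 2, -16], np.float64(9.0)]
[[-13, 2, -19], np.float64(9.0)]
[[-10, 2, -20], np.float64(9.0)]
[[-6, 2, -22], np.float64(9.0)]
[[-3, 2, -22], np.float64(9.0)]
[[1, 2, -23], np.float64(9.0)]
[[4, 2, -22], np.float64(9.0)]
[[8, 2, -21], np.float64(9.0)]
[[11, 2, -20], np.float64(9.0)]
```

```bash
python3 - <<'E'
from h import *
fs,ft=load("scene"),load("top")
crop(fs,200,70,440,210,3,"s8.png")
for z in (.05,.1,.15,.2,.25,.3): print(z,onz(ft,(160,298),z).round(3),onz(ft,(193,75),z).round(3))
E
```

```text
0.05 [0.332 0.239 0.05 ] [0.86  0.177 0.05 ]
0.1 [0.337 0.221 0.1  ] [0.841 0.162 0.1  ]
0.15 [0.343 0.203 0.15 ] [0.821 0.147 0.15 ]
0.2 [0.348 0.186 0.2  ] [0.802 0.133 0.2  ]
0.25 [0.353 0.168 0.25 ] [0.782 0.118 0.25 ]
0.3 [0.359 0.151 0.3  ] [0.763 0.103 0.3  ]
```

View pics/s8.png

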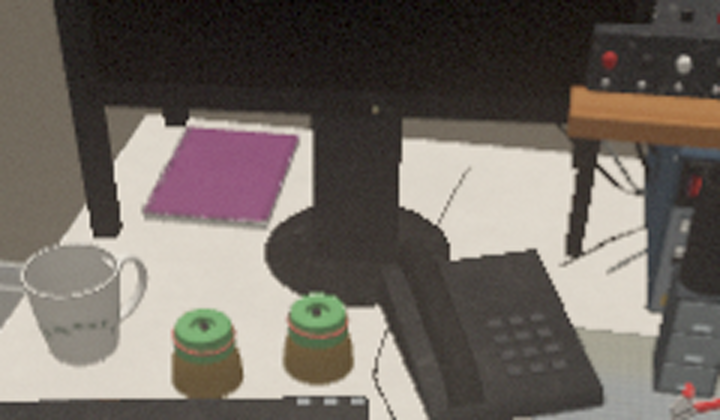

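Call:
move_arm:
  increments:
    - [1, [-18, 2, -14], 8.5]
    - [1, [-16, 2, -16], 8.5]
    - [1, [-13, 2, -19], 8.5]
    - [1, [-10, 2, -20], 8.5]
    - [1, [-6, 2, -22], 8.5]

```text
clock: 7.75
position: [0.6087, -0.0683, 0.1466]
tcp_rot: [-1.557, 0.005, -2.466]
force: [-0.9, 0.3, 0.1]
gripper_width: 0.0939
```

Call:
move_arm:
  increments:
    - [1, [-3, 2, -22], 8.5]
    - [1, [1, 2, -23], 8.5]
    - [1, [4, 2, -22], 8.5]
    - [1, [8, 2, -21], 8.5]
    - [1, [11, 2, -20], 8.5]

```text
clock: 8.25
position: [0.5388, 0.0313, 0.1213]
tcp_rot: [-1.565, -0.007, 3.068]
force: [0.5, -0.0, 0.1]
gripper_width: 0.094
```

```bash
python3 - <<'E'
from h import *
plan((.5595,.0285,.05),YL)
f=eyes.grab_frame("wrist"); cv2.imwrite("pics/w9.png",f["img"][:,:,::-1])
for P in [(.5595,.0285,.067),(.452,.012,.067)]: print(proj(f,P))
for t in models.trace("wrist","jar_b_center"): print(t["p"],t["bbox"])
E
```

```text
t 8.25 pos [0.5388 0.0313 0.1213] rot [-1.565 -0.007  3.068] rackmm [ -1.5 311.7 121.3] grip 0.094 F [ 0.5 -0.   0.1] | shift,roll [-21.3  71.1   0.9] 3.9
2 rows:
[[-10, 36, 1], np.float64(2.0)]
[[-10, 36, 0], np.float64(2.0)]
[[320.46283594 188.07266226]]
[[346.0456891  294.75449686]]
0.97 [286.3, 138.5, 353.2, 217.5]
0.31 [449.8, 13.0, 600.6, 63.0]
```

View pics/w9.png

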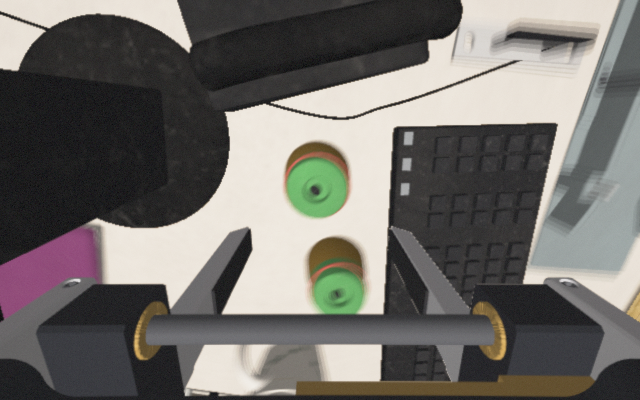

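Call:
move_arm:
  increments:
    - [1, [-13, 0, 0], 2]
    - [1, [-8, 10, 0], 1.9]
    - [1, [0, 25, 0], 0]
    - [1, [0, 22, 0], 0]
    - [1, [0, 10, 0], 0]

```text
clock: 8.85
position: [0.5593, 0.0277, 0.0466]
tcp_rot: [-1.563, -0.011, 3.013]
force: [0.9, -0.2, -0.5]
gripper_width: 0.094
```

```bash
python3 - <<'E'
from h import *
plan((.5595,.0285,.05),YL)
f=eyes.grab_frame("wrist"); cv2.imwrite("pics/w10.png",f["img"][:,:,::-1])
for P in [(.5595,.0285,.067),(.452,.012,.067)]: print(proj(f,P))
E
```

```text
t 8.85 pos [0.5593 0.0277 0.0466] rot [-1.563 -0.011  3.013] rackmm [ 19.3 311.1  46.6] grip 0.094 F [ 0.9 -0.2 -0.5] | shift,roll [-0.  -3.4 -0.8] 0.8
1 rows:
[[0, -3, -1], np.float64(0.8)]
[[318.14402362 252.82905806]]
[[360.09719055 381.70415322]]
```

View pics/w10.png

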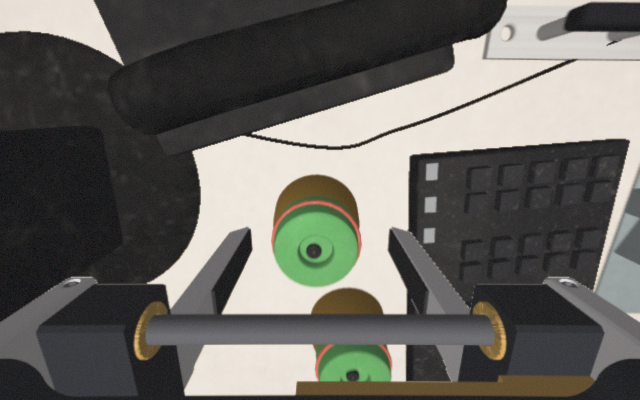

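Call:
move_arm:
  increments:
    - [0, [-1, 1, 0], 0.8]
    - [0, [0, 1, 0], 0]
    - [0, [0, 1, 0], 0]
    - [0, [0, 1, 0], 0]
    - [0, [0, 1, 0], 0]
  force: 35

```text
clock: 9.4
position: [0.5612, 0.0269, 0.0416]
tcp_rot: [-1.564, -0.01, 2.998]
force: [-0.8, 0.5, 2.9]
gripper_width: 0.0573
```

```bash
python3 - <<'E'
from h import *
plan(w((-45,0,110)),YL)
E
```

```text
t 9.4 pos [0.5612 0.0269 0.0416] rot [-1.564 -0.01   2.998] rackmm [ 21.3 310.5  41.6] grip 0.0573 F [-0.8  0.5  2.9] | shift,roll [ 66.6 -65.4 311.1] -0.1
8 rows:
[[8, -9, 39], np.float64(-0.0)]
[[8, -9, 39], np.float64(-0.0)]
[[8, -9, 39], np.float64(-0.0)]
[[8, -9, 39], np.float64(-0.0)]
[[8, -9, 39], np.float64(-0.0)]
[[8, -9, 39], np.float64(-0.0)]
[[8, -9, 39], np.float64(-0.0)]
[[8, -9, 39], np.float64(-0.0)]
```

Call:
move_arm:
  increments:
    - [0.75, [0, 0, 0], 0]
    - [0.75, [0, 0, 0], 0]
    - [0.75, [0, -8, 0], 0]
    - [0, [0, -2, 0], 0]
    - [0, [0, 0, 0], 0]

```text
clock: 9.9
position: [0.5622, 0.0267, 0.0542]
tcp_rot: [-1.563, -0.007, 2.998]
force: [0.7, -0.2, -0.4]
gripper_width: 0.0581
```

Call:
move_arm:
  increments:
    - [0, [0, 0, 0], 0]
    - [0, [0, 0, 0], 0]
    - [0, [0, 0, 0], 0]
    - [0, [0, -10, 0], 0]
    - [0, [0, -15, 0], 0]

```text
clock: 10.4
position: [0.5598, 0.027, 0.0767]
tcp_rot: [-1.562, -0.014, 2.998]
force: [0.3, -0.5, -0.9]
gripper_width: 0.0534
```

```bash
python3 - <<'E'
from h import *
plan(w((-45,0,125)),YL)
f=eyes.grab_frame("wrist"); cv2.imwrite("pics/w11.png",f["img"][:,:,::-1])
E
```

```text
t 10.4 pos [0.5598 0.027  0.0767] rot [-1.562 -0.014  2.998] rackmm [ 19.9 310.4  76.7] grip 0.0534 F [ 0.3 -0.5 -0.9] | shift,roll [ 65.4 -44.6 310.8] -0.0
8 rows:
[[8, -6, 39], np.float64(-0.0)]
[[8, -6, 39], np.float64(-0.0)]
[[8, -6, 39], np.float64(-0.0)]
[[8, -6, 39], np.float64(-0.0)]
[[8, -6, 39], np.float64(-0.0)]
[[8, -6, 39], np.float64(-0.0)]
[[8, -6, 39], np.float64(-0.0)]
[[8, -6, 39], np.float64(-0.0)]
```

View pics/w11.png

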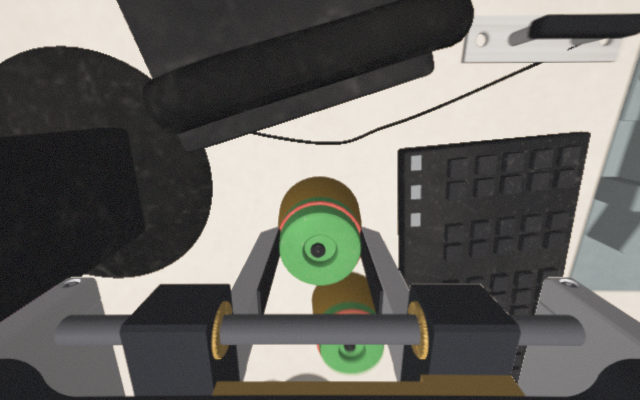

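```bash
python3 - <<'E'
from h import *
f=eyes.grab_frame("scene");crop(f,220,120,380,240,5,"s12.png")
s,_=state(); print(proj(eyes.grab_frame("wrist"),s["position"]),s["gripper_width"],s["clock"])
E
```

```text
[[319.19508684 238.51430175]] 0.0531005003283429 10.5
```

View pics/s12.png

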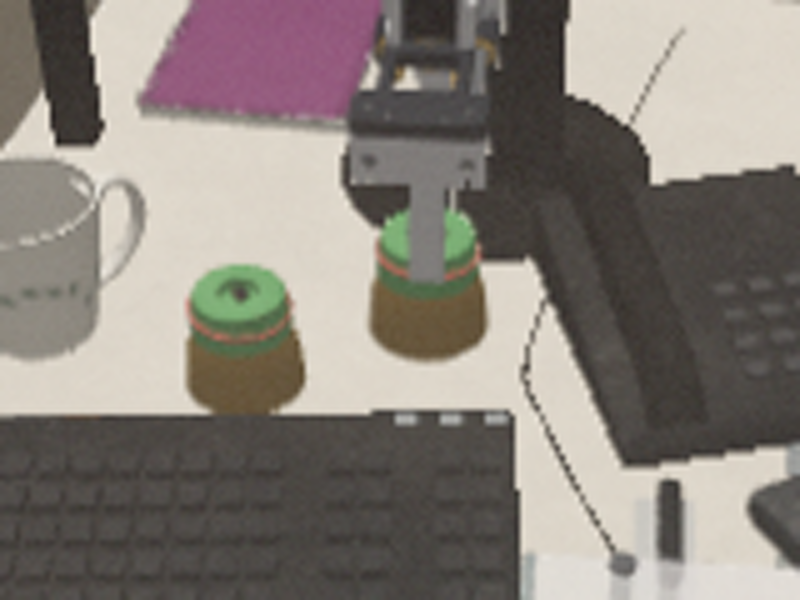

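Call:
move_arm:
  increments:
    - [0, [2, -25, 10], 0]
    - [0, [5, -15, 30], 0]
    - [0, [8, -5, 42], 0]
    - [0, [10, 0, 45], 0]
    - [0, [10, 0, 45], 0]

```text
clock: 11.05
position: [0.5015, -0.1375, 0.1229]
tcp_rot: [-1.564, -0.014, 3.01]
force: [0.3, -0.4, -1.9]
gripper_width: 0.0534
```

```bash
python3 - <<'E'
from h import *
plan(w((-45,0,120)),YL)
E
```

```text
t 11.05 pos [ 0.5015 -0.1375  0.1229] rot [-1.564 -0.014  3.01 ] rackmm [-14.4 139.3 122.9] grip 0.0534 F [ 0.3 -0.4 -1.9] | shift,roll [ 32.1   4.4 138.9] 0.6
4 rows:
[[8, 1, 35], np.float64(0.2)]
[[8, 1, 35], np.float64(0.2)]
[[8, 1, 35], np.float64(0.2)]
[[8, 1, 35], np.float64(0.2)]
```

Call:
move_arm:
  increments:
    - [0, [8, 2, 38], 0.3]
    - [0, [8, 2, 38], 0.3]
    - [0, [8, 2, 38], 0]
    - [0, [7, 2, 20], 0]
    - [0, [0, 0, 0], 0]

```text
clock: 11.55
position: [0.4455, -0.275, 0.1129]
tcp_rot: [-1.564, -0.019, 2.992]
force: [0.1, -0.2, -2.3]
gripper_width: 0.0533
```

```bash
python3 - <<'E'
from h import *
plan(w((-45,0,60)),YL)
f=eyes.grab_frame("scene");crop(f,230,180,390,300,5,"s13.png")
f=eyes.grab_frame("wrist"); cv2.imwrite("pics/w13.png",f["img"][:,:,::-1])
E
```

```text
t 11.55 pos [ 0.4455 -0.275   0.1129] rot [-1.564 -0.019  2.992] rackmm [-50.3  -4.7 112.9] grip 0.0533 F [ 0.1 -0.2 -2.3] | shift,roll [-6.3 52.8 -5.2] -0.4
2 rows:
[[-3, 26, -2], np.float64(-0.2)]
[[-3, 26, -2], np.float64(-0.2)]
```

View pics/s13.png

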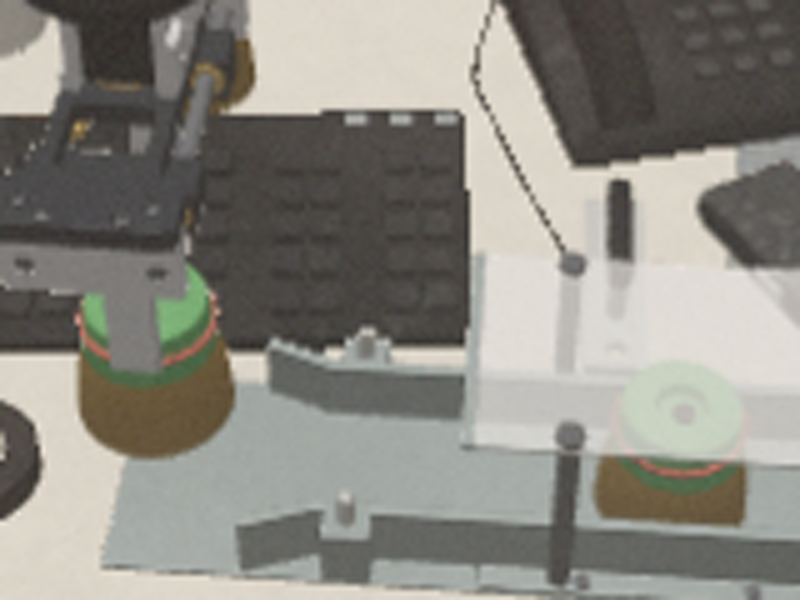

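View pics/w13.png

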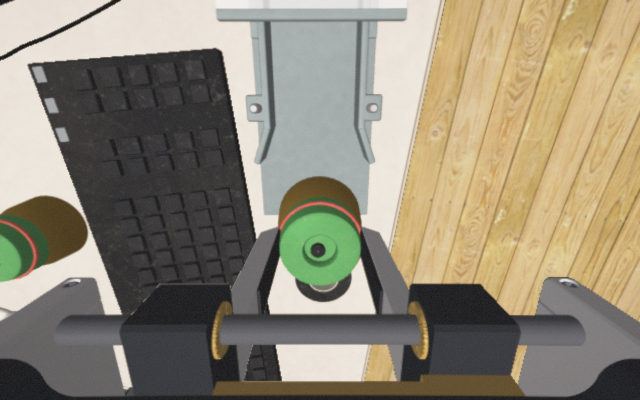

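Call:
move_arm:
  increments:
    - [0, [-3, 15, -3], -0.4]
    - [0, [-3, 20, -2], 0]
    - [0, [0, 12, 0], 0]
    - [0, [0, 4, 0], 0]
    - [0, [0, 1, 0], 0]

```text
clock: 12.15
position: [0.4551, -0.263, 0.0572]
tcp_rot: [-1.567, -0.018, 3.011]
force: [-2.5, -0.1, 7.9]
gripper_width: 0.0536
```

```bash
python3 - <<'E'
from h import *
plan(w((0,0,58)),YL)
f=eyes.grab_frame("wrist"); cv2.imwrite("pics/w14.png",f["img"][:,:,::-1])
for q in [(36,48,53),(36,-48,53),(85,55,98),(85,-55,98)]: print(q,proj(f,w(q)).round(1))
f=eyes.grab_frame("scene");crop(f,230,180,390,300,5,"s14.png")
E
```

```text
t 12.15 pos [ 0.4551 -0.263   0.0572] rot [-1.567 -0.018  3.011] rackmm [-42.5   8.5  57.2] grip 0.0536 F [-2.5 -0.1  7.9] | shift,roll [-42.4  -1.5   9. ] 0.7
1 rows:
[[-42, -1, 9], np.float64(0.7)]
(36, 48, 53) [[256.3 119.2]]
(36, -48, 53) [[412.1 120.7]]
(85, 55, 98) [[ 2.091e+02 -2.000e-01]]
(85, -55, 98) [[476.9   3.1]]
```

View pics/w14.png

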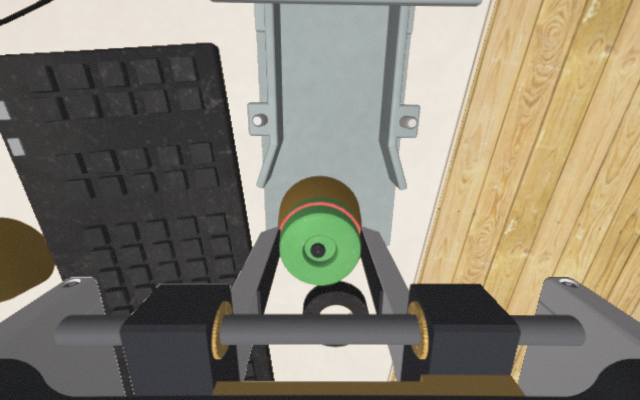

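View pics/s14.png

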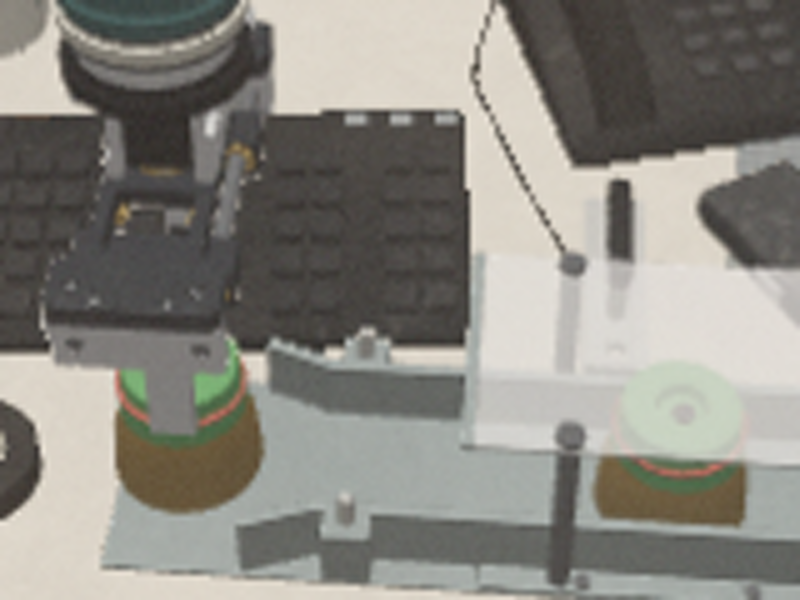

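Call:
move_arm:
  increments:
    - [0, [0, -1, 9], 0.7]
    - [0, [0, 0, 0], 0]
    - [0, [0, 0, 0], 0]
    - [0, [0, 0, 0], 0]
    - [0, [0, 0, 0], 0]

```text
clock: 12.75
position: [0.456, -0.2741, 0.0609]
tcp_rot: [-1.565, -0.011, 2.996]
force: [0.1, 0.2, -1.4]
gripper_width: 0.0539
```

```bash
python3 - <<'E'
from h import *
plan(w((0,0,58)),YL)
f=eyes.grab_frame("wrist"); cv2.imwrite("pics/w15.png",f["img"][:,:,::-1])
E
```

```text
t 12.75 pos [ 0.456  -0.2741  0.0609] rot [-1.565 -0.011  2.996] rackmm [-40.   -2.4  60.9] grip 0.0539 F [ 0.1  0.2 -1.4] | shift,roll [-40.1   2.5  -2.5] -0.2
1 rows:
[[-40, 3, -3], np.float64(-0.2)]
```

View pics/w15.png

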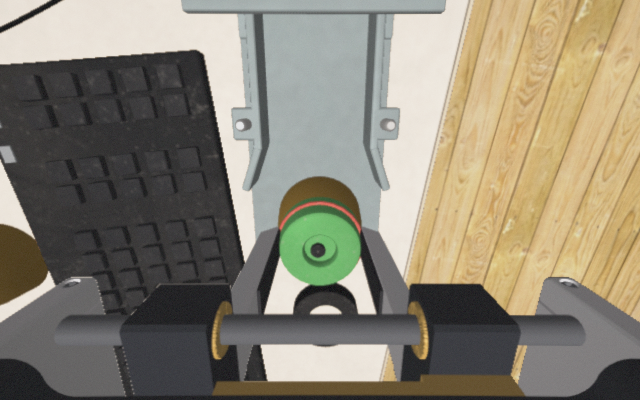

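Call:
move_arm:
  increments:
    - [0, [-8, 1, -2], 0]
    - [0, [-10, 1, 0], 0]
    - [0, [-10, 0, 0], 0]
    - [0, [-10, 0, 0], 0]
    - [0, [-8, 0, 0], 0]

```text
clock: 13.3
position: [0.5055, -0.2788, 0.0579]
tcp_rot: [-1.565, -0.011, 2.996]
force: [-0.0, -0.1, -0.4]
gripper_width: 0.0535
```

```bash
python3 - <<'E'
from h import *
plan(w((58,0,58)),YL)
f=eyes.grab_frame("wrist"); cv2.imwrite("pics/w16.png",f["img"][:,:,::-1])
E
```

```text
t 13.3 pos [ 0.5055 -0.2788  0.0579] rot [-1.565 -0.011  2.996] rackmm [ 9.6  0.  57.9] grip 0.0535 F [-0.  -0.1 -0.4] | shift,roll [-48.4  -0.6  -0.1] -0.2
2 rows:
[[-24, 0, 0], np.float64(-0.1)]
[[-24, 0, 0], np.float64(-0.1)]
```

View pics/w16.png

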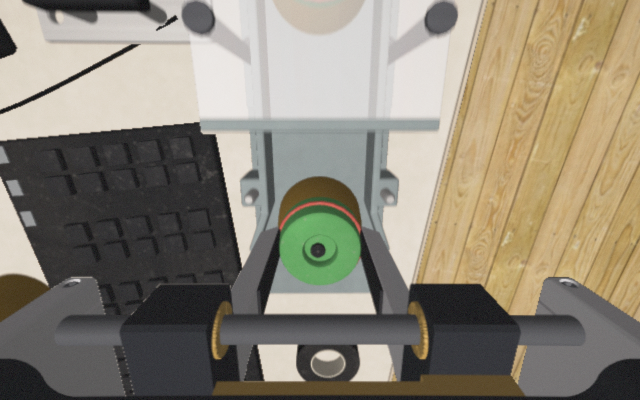

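Call:
move_arm:
  increments:
    - [0, [-12, 0, 0], 0]
    - [0, [-14, 0, 0], 0]
    - [0, [-12, 0, 0], 0]
    - [0, [-7, 0, 0], 0]
    - [0, [0, 0, 0], 0]

```text
clock: 13.85
position: [0.5512, -0.2859, 0.0647]
tcp_rot: [-1.563, -0.016, 2.997]
force: [0.1, 0.3, -2.2]
gripper_width: 0.0535
```

```bash
python3 - <<'E'
from h import *
plan(w((60,0,57)),YL)
f=eyes.grab_frame("wrist"); cv2.imwrite("pics/w17.png",f["img"][:,:,::-1])
E
```

```text
t 13.85 pos [ 0.5512 -0.2859  0.0647] rot [-1.563 -0.016  2.997] rackmm [55.9 -0.6 64.7] grip 0.0535 F [ 0.1  0.3 -2.2] | shift,roll [-4.2  7.7 -0.6] -0.1
1 rows:
[[-4, 8, -1], np.float64(-0.1)]
```

View pics/w17.png

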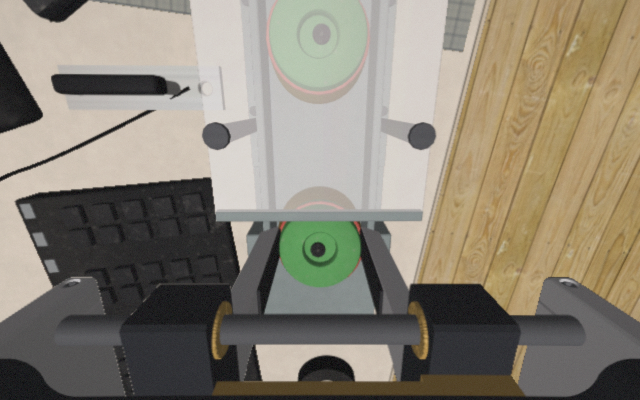

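Call:
move_arm:
  increments:
    - [0, [-4, 4, 0], 0]
    - [0, [0, 4, 0], 0]
    - [0, [0, 1, 0], 0]
    - [1, [0, 0, 0], 0]
    - [1, [0, 0, 0], 0]

```text
clock: 14.4
position: [0.5533, -0.2865, 0.0615]
tcp_rot: [-1.562, -0.018, 2.997]
force: [-1.1, 0.3, -0.1]
gripper_width: 0.0661
```

```bash
python3 - <<'E'
from h import *
plan(w((60,0,57)),YL)
f=eyes.grab_frame("wrist"); cv2.imwrite("pics/w18.png",f["img"][:,:,::-1])
E
```

```text
t 14.4 pos [ 0.5533 -0.2865  0.0615] rot [-1.562 -0.018  2.997] rackmm [58.  -0.9 61.5] grip 0.0661 F [-1.1  0.3 -0.1] | shift,roll [-2.1  4.5 -0.9] -0.1
1 rows:
[[-2, 5, -1], np.float64(-0.1)]
```

View pics/w18.png

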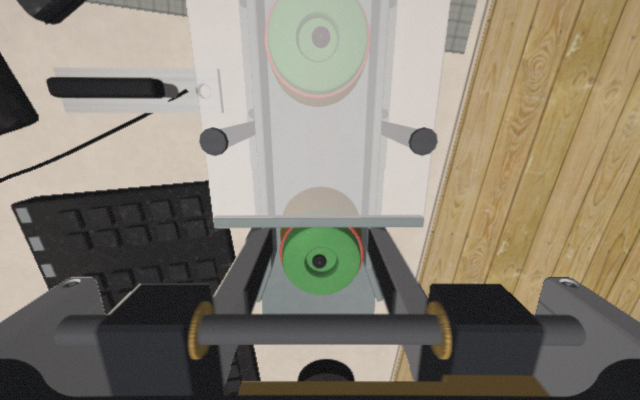

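Call:
move_arm:
  increments:
    - [1, [0, -5, 0], 0]
    - [1, [0, -20, 0], 0]
    - [1, [0, -35, 0], 0]
    - [1, [0, -40, 0], 0]
    - [1, [0, 0, 0], 0]

```text
clock: 14.95
position: [0.5536, -0.2852, 0.1602]
tcp_rot: [-1.566, -0.026, 2.996]
force: [-0.3, -0.1, 0.5]
gripper_width: 0.0941
```

```bash
python3 - <<'E'
from h import *
f=eyes.grab_frame("scene");crop(f,240,155,450,310,3.8,"s19.png")
for t in models.trace("scene","jar_a_center"): print(round(t["p"],2),t["bbox"])
plan((.452,.012,.13),YL)
E
```

```text
0.61 [255.0, 172.2, 281.6, 202.6]
t 15.05 pos [ 0.5511 -0.2837  0.1541] rot [-1.57  -0.035  2.996] rackmm [ 55.4   1.6 154.1] grip 0.0937 F [ 0.2 -0.3 -0. ] | shift,roll [ 139.9   28.8 -278.3] -0.2
7 rows:
[[20, 3, -40], np.float64(-0.0)]
[[20, 3, -40], np.float64(-0.0)]
[[20, 3, -40], np.float64(-0.0)]
[[20, 3, -40], np.float64(-0.0)]
[[20, 3, -40], np.float64(-0.0)]
[[20, 3, -40], np.float64(-0.0)]
[[20, 3, -40], np.float64(-0.0)]
```

View pics/s19.png

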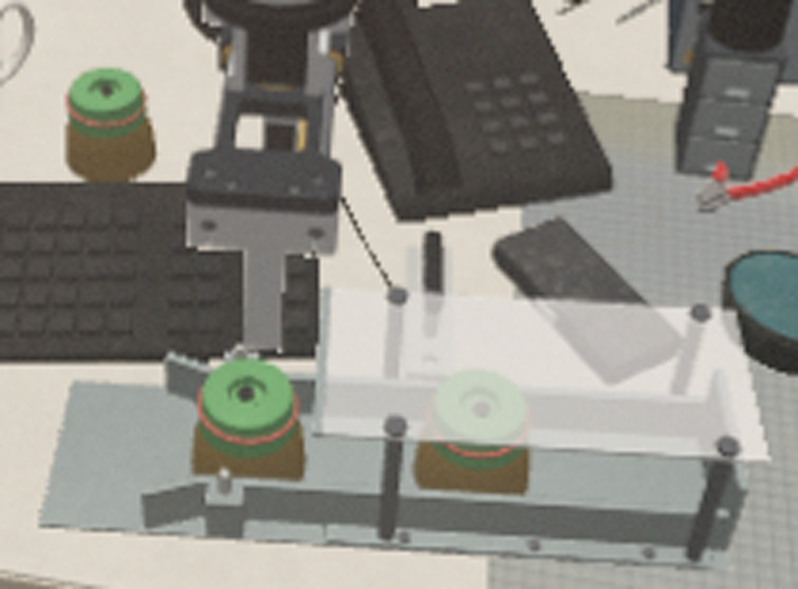

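```bash
python3 - <<'E'
from h import *
f=load("scene")
print(r(onz(f,(240+247.5/3.8-.5,155+389/3.8-.5),.07)), "in:",r(onz(f,(240+480/3.8-.5,155+405/3.8-.5),.07)))
E
```

```text
[44.670412   -1.80759905 70.        ] in: [179.06825718  -3.76703471  70.        ]
```

Call:
move_arm:
  increments:
    - [1, [20, 0, -40], 0]
    - [1, [20, 0, -42], 0]
    - [1, [20, 0, -42], 0]
    - [1, [20, 3, -42], 0]
    - [1, [20, 5, -42], 0]

```text
clock: 15.55
position: [0.4763, -0.0603, 0.1369]
tcp_rot: [-1.574, -0.053, 2.986]
force: [0.7, 0.4, 0.0]
gripper_width: 0.0939
```

```bash
python3 - <<'E'
from h import *
plan((.452,.012,.13),YL)
E
```

```text
t 15.55 pos [ 0.4763 -0.0603  0.1369] rot [-1.574 -0.053  2.986] rackmm [-50.3 212.1 136.9] grip 0.0939 F [0.7 0.4 0. ] | shift,roll [ 34.8   9.  -67.7] -0.8
2 rows:
[[18, 3, -34], np.float64(-0.4)]
[[17, 3, -34], np.float64(-0.4)]
```

Call:
move_arm:
  increments:
    - [1, [18, 0, -34], -0.4]
    - [1, [17, 0, -30], -0.4]
    - [1, [0, 0, 0], 0]
    - [1, [0, 0, 0], 0]
    - [1, [0, 0, 0], 0]

```text
clock: 16.05
position: [0.4422, 0.0158, 0.1287]
tcp_rot: [-1.575, -0.072, 3.007]
force: [0.1, 1.1, -0.6]
gripper_width: 0.0939
```

```bash
python3 - <<'E'
from h import *
f=eyes.grab_frame("wrist"); cv2.imwrite("pics/w20.png",f["img"][:,:,::-1])
print(proj(f,(.452,.012,.067)))
plan((.452,.012,.053),YL)
E
```

```text
[[322.36862095 193.38992179]]
t 16.1 pos [0.4422 0.0155 0.1287] rot [-1.575 -0.072  3.007] rackmm [-94.8 282.3 128.7] grip 0.094 F [ 0.5  0.4 -0.1] | shift,roll [-15.6  74.7   2.5] 0.4
2 rows:
[[-5, 38, 1], np.float64(0.2)]
[[-5, 38, 1], np.float64(0.2)]
```

View pics/w20.png

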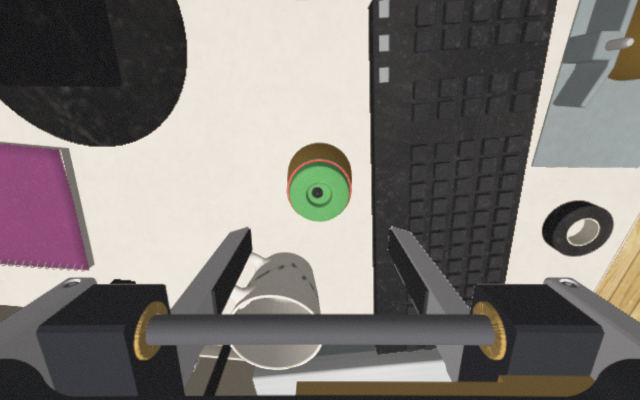

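Call:
move_arm:
  increments:
    - [1, [-6, 10, 0], 0.4]
    - [1, [-6, 20, 0], 0]
    - [1, [-3, 22, 0], 0]
    - [1, [0, 15, 0], 0]
    - [1, [0, 7, 0], 0]

```text
clock: 16.6
position: [0.4561, 0.0091, 0.0491]
tcp_rot: [-1.574, -0.07, 2.989]
force: [0.1, -0.3, 0.5]
gripper_width: 0.0941
```

```bash
python3 - <<'E'
from h import *
f=eyes.grab_frame("wrist"); cv2.imwrite("pics/w21.png",f["img"][:,:,::-1])
print(proj(f,(.452,.014,.067)))
plan((.452,.014,.053),YL)
E
```

```text
[[312.43891167 259.13471986]]
t 16.65 pos [0.4553 0.0091 0.0482] rot [-1.573 -0.072  2.989] rackmm [-81.  277.9  48.2] grip 0.094 F [-0.6 -0.5 -0.6] | shift,roll [ 4.3 -4.5 -4.3] -0.6
1 rows:
[[4, -5, -4], np.float64(-0.6)]
```

View pics/w21.png

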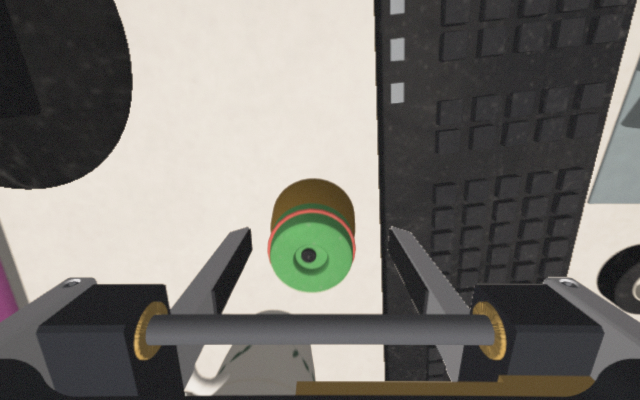

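Call:
move_arm:
  increments:
    - [0.75, [2, -3, -5], 0]
    - [0.6, [0, 0, 0], 0]
    - [0, [0, 0, 0], 0]
    - [0, [0, 0, 0], 0]
    - [0, [0, 0, 0], 0]

```text
clock: 17.15
position: [0.4566, 0.0138, 0.0537]
tcp_rot: [-1.574, -0.067, 2.988]
force: [-0.1, 1.8, -1.0]
gripper_width: 0.0574
```

```bash
python3 - <<'E'
from h import *
f=eyes.grab_frame("wrist"); cv2.imwrite("pics/w22.png",f["img"][:,:,::-1])
plan((.452,.014,.053),YL)
E
```

```text
t 17.2 pos [0.4567 0.014  0.0538] rot [-1.574 -0.067  2.988] rackmm [-80.3 282.9  53.8] grip 0.054 F [-0.3  1.4 -0. ] | shift,roll [4.6 1.1 0.8] -0.7
1 rows:
[[5, 1, 1], np.float64(-0.7)]
```

View pics/w22.png

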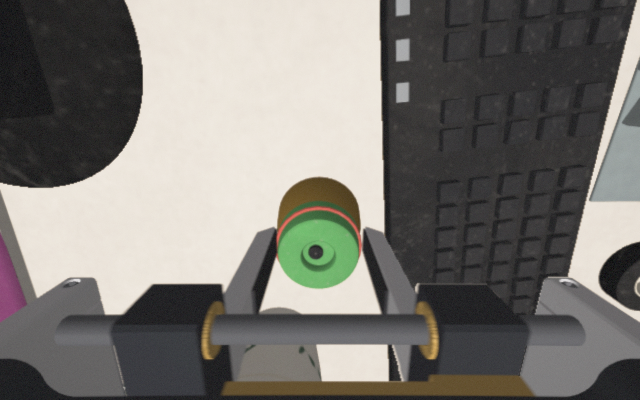

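Call:
move_arm:
  increments:
    - [0, [0, -12, 0], 0]
    - [0, [0, -25, 0], 0]
    - [0, [-2, -20, 20], 0]
    - [0, [-3, 0, 40], 0]
    - [0, [-5, 0, 45], 0]

```text
clock: 17.7
position: [0.454, -0.0904, 0.1136]
tcp_rot: [-1.575, -0.068, 2.998]
force: [0.1, -0.3, -2.0]
gripper_width: 0.0536
```

```bash
python3 - <<'E'
from h import *
f=eyes.grab_frame("scene");crop(f,230,150,390,290,5,"s23.png")
plan(w((-48,0,110)),YL)
E
```

```text
t 17.75 pos [ 0.4541 -0.0983  0.114 ] rot [-1.567 -0.066  2.991] rackmm [-66.9 171.4 114. ] grip 0.0539 F [ 0.9 -5.6 -2.7] | shift,roll [-20.6   3.3 171.2] -0.5
4 rows:
[[-5, 1, 43], np.float64(-0.1)]
[[-5, 1, 43], np.float64(-0.1)]
[[-5, 1, 43], np.float64(-0.1)]
[[-5, 1, 43], np.float64(-0.1)]
```

View pics/s23.png

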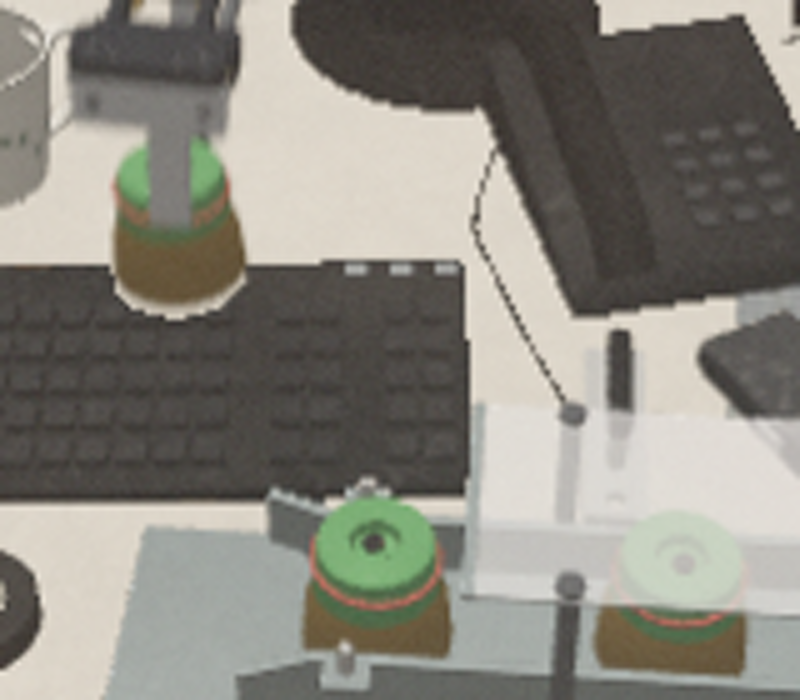

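Call:
move_arm:
  increments:
    - [0, [-5, 0, 43], 0]
    - [0, [-5, 0, 43], 0]
    - [0, [-5, 0, 43], 0]
    - [0, [-4, 0, 25], 0]
    - [0, [0, 0, 8], 0]

```text
clock: 18.25
position: [0.4482, -0.2667, 0.1161]
tcp_rot: [-1.566, -0.063, 2.989]
force: [-0.4, -0.4, -2.3]
gripper_width: 0.0536
```

```bash
python3 - <<'E'
from h import *
plan(w((-48,0,58)),YL)
f=eyes.grab_frame("wrist"); cv2.imwrite("pics/w24.png",f["img"][:,:,::-1])
E
```

```text
t 18.25 pos [ 0.4482 -0.2667  0.1161] rot [-1.566 -0.063  2.989] rackmm [-48.9   3.8 116.1] grip 0.0536 F [-0.4 -0.4 -2.3] | shift,roll [-4.6 58.   3.6] -0.6
2 rows:
[[0, 29, 2], np.float64(-0.3)]
[[0, 29, 2], np.float64(-0.3)]
```

View pics/w24.png

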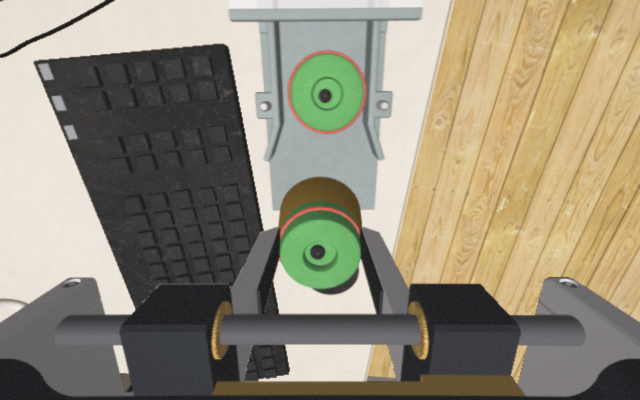

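Call:
move_arm:
  increments:
    - [0, [-2, 15, 2], -0.4]
    - [0, [0, 20, 1], 0]
    - [0, [0, 14, 0], 0]
    - [0, [0, 6, 0], 0]
    - [0, [0, 2, 0], 0]

```text
clock: 18.8
position: [0.4472, -0.2645, 0.0566]
tcp_rot: [-1.567, -0.062, 3.003]
force: [-0.9, -2.6, 12.8]
gripper_width: 0.0538
```

```bash
python3 - <<'E'
from h import *
plan(w((-10,0,58)),YL)
f=eyes.grab_frame("wrist"); cv2.imwrite("pics/w25.png",f["img"][:,:,::-1])
E
```

```text
t 18.8 pos [ 0.4472 -0.2645  0.0566] rot [-1.567 -0.062  3.003] rackmm [-50.2   5.9  56.6] grip 0.0538 F [-0.9 -2.6 12.8] | shift,roll [-40.   -3.8   6. ] 0.2
1 rows:
[[-40, -1, 6], np.float64(0.2)]
```

View pics/w25.png

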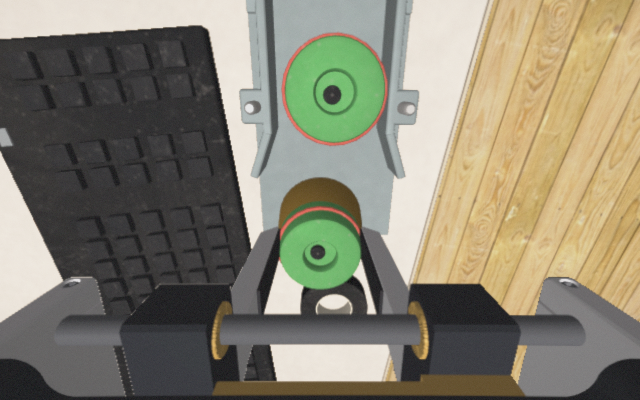

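Call:
move_arm:
  increments:
    - [0, [0, -2, 6], 0]
    - [0, [-3, -1, 0], 0]
    - [0, [-10, -1, 0], 0]
    - [0, [-12, -1, 0], 0]
    - [0, [-12, -1, 0], 0]

```text
clock: 19.35
position: [0.4853, -0.2743, 0.0616]
tcp_rot: [-1.568, -0.062, 3.004]
force: [-3.4, 0.3, 0.0]
gripper_width: 0.0534
```

```bash
python3 - <<'E'
from h import *
plan(w((58,0,58)),YL)
f=eyes.grab_frame("wrist"); cv2.imwrite("pics/w26.png",f["img"][:,:,::-1])
E
```

```text
t 19.35 pos [ 0.4853 -0.2743  0.0616] rot [-1.568 -0.062  3.004] rackmm [-11.1   1.6  61.6] grip 0.0534 F [-3.4  0.3  0. ] | shift,roll [-69.1  -0.7   1.9] 0.3
2 rows:
[[-35, 2, 1], np.float64(0.1)]
[[-35, 2, 1], np.float64(0.1)]
```

View pics/w26.png

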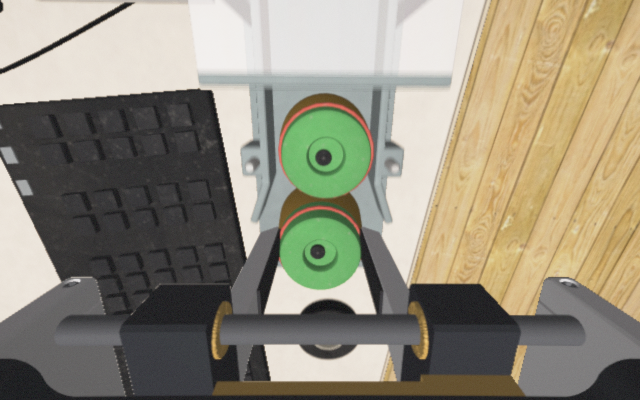

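Call:
move_arm:
  increments:
    - [0, [-10, 1, 1], 0]
    - [0, [-12, 1, 1], 0]
    - [0, [-12, 0, 0], 0]
    - [0, [-12, 0, 0], 0]
    - [0, [-8, 0, 0], 0]

```text
clock: 19.9
position: [0.5418, -0.2849, 0.0623]
tcp_rot: [-1.567, -0.066, 3.004]
force: [-2.7, 0.8, -1.3]
gripper_width: 0.0536
```

```bash
python3 - <<'E'
from h import *
plan(w((60,0,58)),YL)
f=eyes.grab_frame("wrist"); cv2.imwrite("pics/w27.png",f["img"][:,:,::-1])
f=eyes.grab_frame("scene");crop(f,240,155,450,310,3.8,"s27.png")
E
```

```text
t 19.9 pos [ 0.5418 -0.2849  0.0623] rot [-1.567 -0.066  3.004] rackmm [46.4 -0.9 62.3] grip 0.0536 F [-2.7  0.8 -1.3] | shift,roll [-13.9   3.4  -0.9] 0.3
1 rows:
[[-14, 4, -1], np.float64(0.3)]
```

View pics/w27.png

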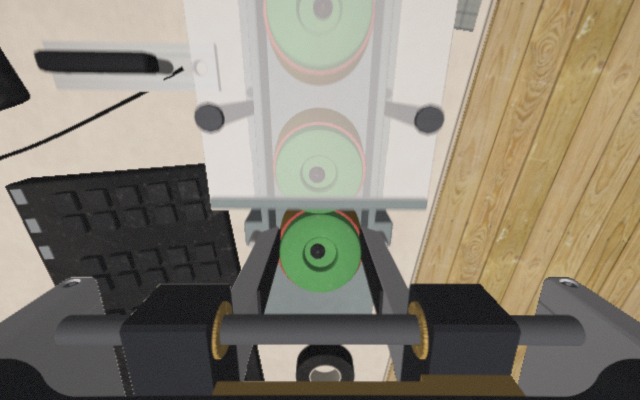

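View pics/s27.png

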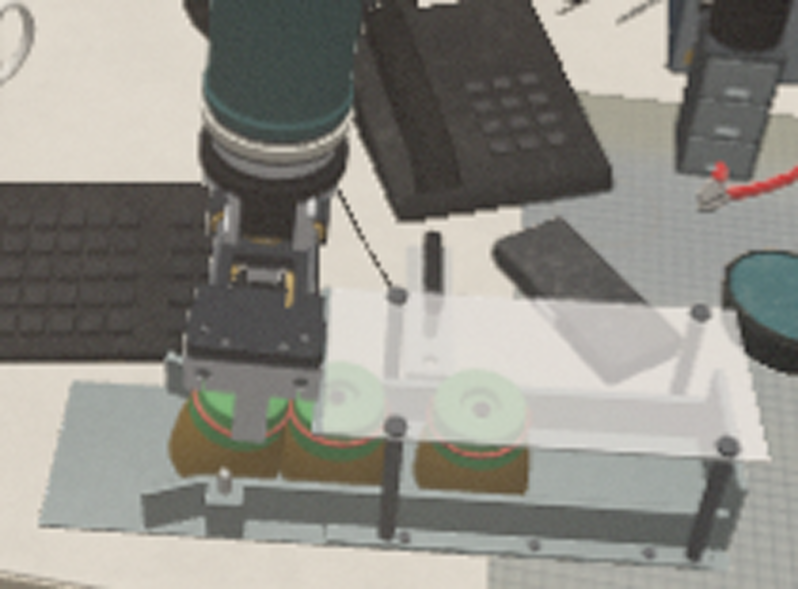

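Call:
move_arm:
  increments:
    - [0, [2, 3, 0], 0]
    - [0, [0, 2, 0], 0]
    - [0, [0, 0, 0], 0]
    - [0.62, [0, 0, 0], 0]
    - [0.62, [0, 0, 0], 0]
  force: 8

```text
clock: 20.5
position: [0.539, -0.2847, 0.0595]
tcp_rot: [-1.566, -0.066, 3.004]
force: [-0.3, -0.3, -0.1]
gripper_width: 0.0585
```

```bash
python3 - <<'E'
from h import *
plan(w((60,0,58)),YL)
f=eyes.grab_frame("scene");crop(f,240,155,450,310,3.8,"s28.png")
E
```

```text
t 20.5 pos [ 0.539  -0.2847  0.0595] rot [-1.566 -0.066  3.004] rackmm [43.6 -1.1 59.5] grip 0.0585 F [-0.3 -0.3 -0.1] | shift,roll [-16.5   0.4  -1. ] 0.3
1 rows:
[[-16, 1, -1], np.float64(0.3)]
```

View pics/s28.png

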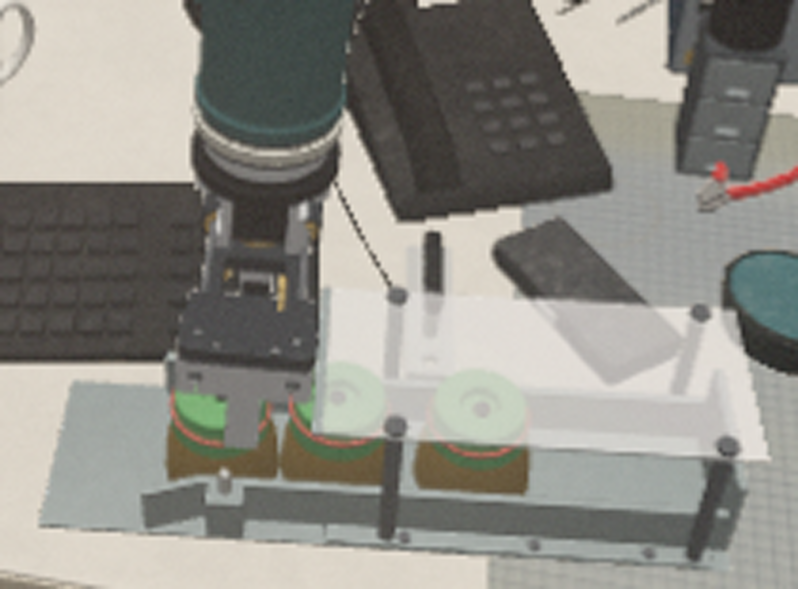

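Call:
move_arm:
  increments:
    - [0.7, [0, -1, 0], 0]
    - [0.7, [0, -10, 0], 0]
    - [0.7, [0, -30, 0], 0]
    - [0.6, [0, -35, 0], 0]
    - [0.45, [0, -20, 0], 0]
  force: 40

```text
clock: 21.05
position: [0.5433, -0.2837, 0.1541]
tcp_rot: [-1.571, -0.075, 3.004]
force: [0.2, -1.0, 0.9]
gripper_width: 0.0532
```

```bash
python3 - <<'E'
from h import *
print(state()[0]["joint_pos"].round(2))
plan(w((155,133,130)),YX)
ft=eyes.grab_frame("top"); crop(ft,300,70,460,270,3,"t29.png")
f=eyes.grab_frame("scene");crop(f,240,155,450,310,3.8,"s29.png")
E
```

```text
[-0.56  0.3   1.23 -0.03  1.68  1.15]
t 21.05 pos [ 0.5433 -0.2837  0.1541] rot [-1.571 -0.075  3.004] rackmm [ 47.7   0.5 154.1] grip 0.0532 F [ 0.2 -1.   0.9] | shift,roll [-109.5   16.  -131.9] -89.7
12 rows:
[[-9, 2, -11], np.float64(-7.5)]
[[-10, 2, -10], np.float64(-7.5)]
[[-12, 2, -8], np.float64(-7.5)]
[[-13, 2, -7], np.float64(-7.5)]
[[-13, 2, -5], np.float64(-7.5)]
[[-14, 2, -3], np.float64(-7.5)]
[[-14, 2, -1], np.float64(-7.5)]
[[-14, 2, 0], np.float64(-7.5)]
[[-14, 2, 2], np.float64(-7.5)]
[[-14, 2, 4], np.float64(-7.5)]
[[-13, 2, 6], np.float64(-7.5)]
[[-12, 2, 7], np.float64(-7.5)]
```

View pics/s29.png

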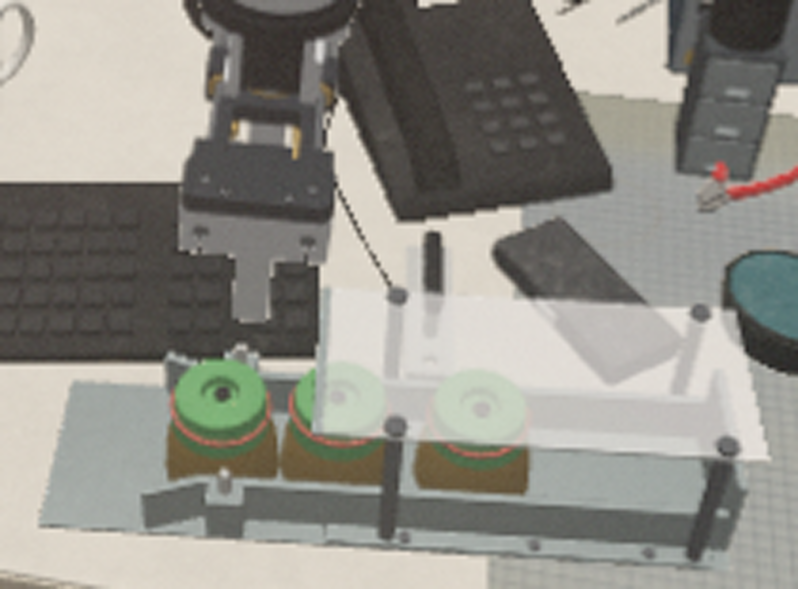

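Call:
move_arm:
  increments:
    - [0.45, [-9, 1, -11], -7.5]
    - [0.45, [-10, 1, -10], -7.5]
    - [0.45, [-12, 1, -8], -7.5]
    - [0.45, [-13, 1, -7], -7.5]
    - [0.45, [-13, 1, -5], -7.5]

```text
clock: 21.65
position: [0.5951, -0.2349, 0.1429]
tcp_rot: [-1.617, -0.059, -2.601]
force: [-1.1, -0.2, 0.2]
gripper_width: 0.0423
```

Call:
move_arm:
  increments:
    - [0.45, [-14, 1, -3], -7.5]
    - [0.45, [-14, 1, -1], -7.5]
    - [0.45, [-14, 1, 0], -7.5]
    - [0.45, [-14, 1, 2], -7.5]
    - [0.45, [-14, 1, 4], -7.5]

```text
clock: 22.15
position: [0.6435, -0.1813, 0.1253]
tcp_rot: [-1.656, -0.016, -1.919]
force: [0.8, -0.4, -0.1]
gripper_width: 0.0421
```

```bash
python3 - <<'E'
from h import *
plan(w((155,133,100)),YX)
f=eyes.grab_frame("wrist"); cv2.imwrite("pics/w30.png",f["img"][:,:,::-1])
E
```

```text
t 22.15 pos [ 0.6435 -0.1813  0.1253] rot [-1.656 -0.016 -1.919] rackmm [132.4 116.1 125.3] grip 0.0421 F [ 0.8 -0.4 -0.1] | shift,roll [-21.5  23.3  20.8] -11.8
2 rows:
[[-11, 13, 9], np.float64(-5.9)]
[[-10, 13, 10], np.float64(-5.9)]
```

View pics/w30.png

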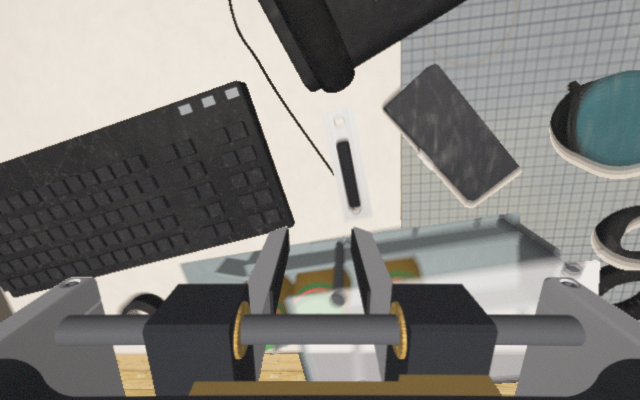

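Call:
move_arm:
  increments:
    - [0.45, [-10, 5, 9], -6]
    - [0.45, [-8, 5, 8], -5.8]
    - [0.45, [-3, 5, 3], 0]
    - [0.45, [0, 5, 0], 0]
    - [0.45, [0, 0, 0], 0]

```text
clock: 22.7
position: [0.6652, -0.1631, 0.0957]
tcp_rot: [-1.667, 0.004, -1.713]
force: [-0.3, -0.7, 0.1]
gripper_width: 0.0421
```

```bash
python3 - <<'E'
from h import *
plan(w((155,133,25)),YX)
f=eyes.grab_frame("wrist"); cv2.imwrite("pics/w31.png",f["img"][:,:,::-1])
print(proj(f,state()[0]["position"]))
E
```

```text
t 22.7 pos [ 0.6652 -0.1631  0.0957] rot [-1.667  0.004 -1.713] rackmm [151.3 137.2  95.7] grip 0.0421 F [-0.3 -0.7  0.1] | shift,roll [ 4.5 70.  10.5] 0.0
2 rows:
[[2, 35, 2], np.float64(0.0)]
[[2, 35, 2], np.float64(0.0)]
[[320.9309337 239.2866384]]
```

View pics/w31.png

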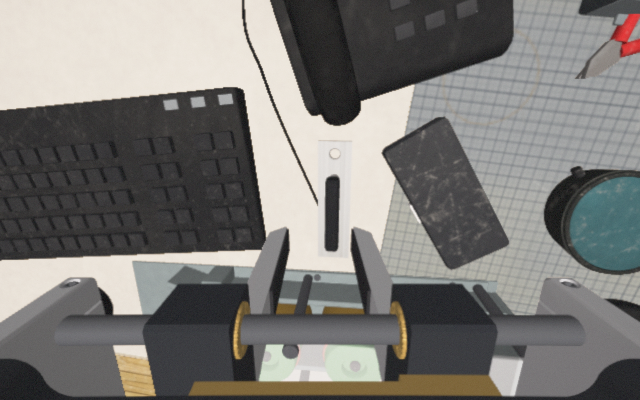

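Call:
move_arm:
  increments:
    - [0.45, [1, 15, 4], 0]
    - [0.45, [1, 22, 3], 0]
    - [0.45, [1, 20, 2], 0]
    - [0.45, [0, 10, 0], 0]
    - [0.45, [0, 2, 0], 0]

```text
clock: 23.25
position: [0.6674, -0.1689, 0.0241]
tcp_rot: [-1.662, 0.002, -1.719]
force: [-0.4, 0.5, 0.4]
gripper_width: 0.0424
```

```bash
python3 - <<'E'
from h import *
plan(w((155,133,25)),YX)
f=eyes.grab_frame("wrist"); cv2.imwrite("pics/w32.png",f["img"][:,:,::-1])
E
```

```text
t 23.25 pos [ 0.6674 -0.1689  0.0241] rot [-1.662  0.002 -1.719] rackmm [154.2 131.7  24.1] grip 0.0424 F [-0.4  0.5  0.4] | shift,roll [-1.3 -0.9  0.7] -0.3
1 rows:
[[-1, -1, 1], np.float64(-0.3)]
```

View pics/w32.png

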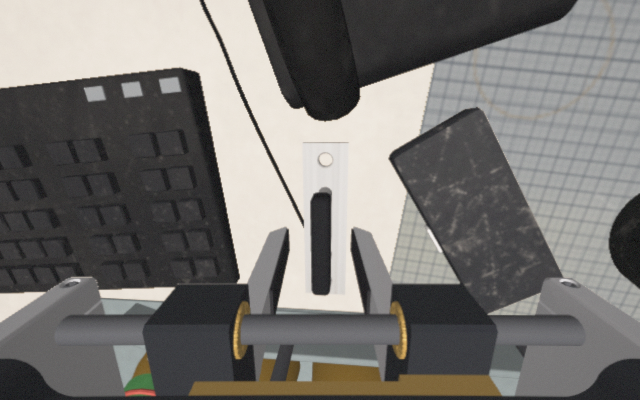

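Call:
move_arm:
  increments:
    - [0, [0, 0, 0], 0]
    - [0, [0, 0, 0], 0]
    - [0, [0, 0, 0], 0]
    - [0, [0, 0, 0], 0]
    - [0, [0, 0, 0], 0]
  force: 40

```text
clock: 23.8
position: [0.6698, -0.1698, 0.0286]
tcp_rot: [-1.655, 0.001, -1.72]
force: [0.4, 0.0, -1.3]
gripper_width: 0.0118
```

```bash
python3 - <<'E'
from h import *
plan(w((155,133,140)),YX)
f=eyes.grab_frame("scene");crop(f,280,150,440,270,5,"s33.png")
E
```

```text
t 23.8 pos [ 0.6698 -0.1698  0.0286] rot [-1.655e+00  1.000e-03 -1.720e+00] rackmm [156.8 131.2  28.6] grip 0.0118 F [ 0.4  0.  -1.3] | shift,roll [  -1.8 -110.8  -11.1] -0.4
3 rows:
[[-1, -37, -1], np.float64(-0.1)]
[[-1, -37, -1], np.float64(-0.1)]
[[-1, -37, -1], np.float64(-0.1)]
```

View pics/s33.png

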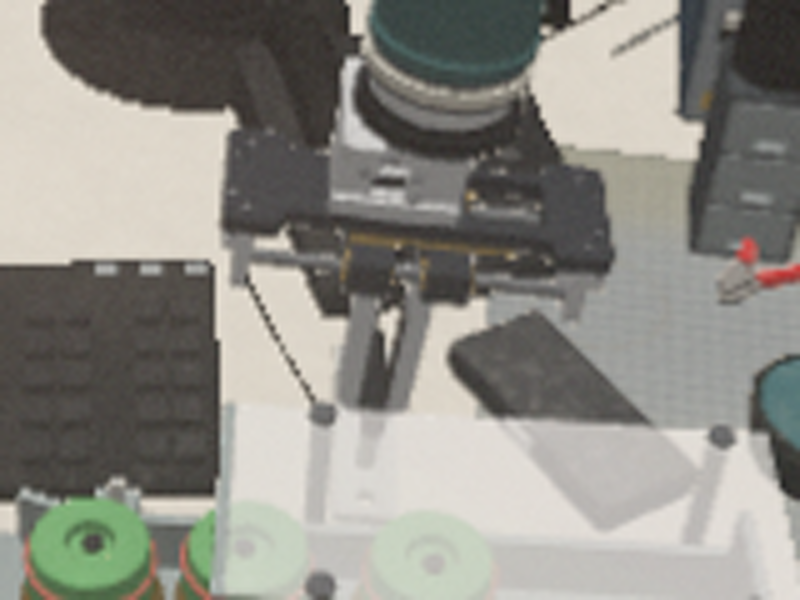

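Call:
move_arm:
  increments:
    - [0, [0, -15, 0], 0]
    - [0, [0, -30, -1], 0]
    - [0, [0, -40, -2], 0]
    - [0, [0, -35, -2], 0]
    - [0, [0, -10, 0], 0]

```text
clock: 24.35
position: [0.6734, -0.1699, 0.1606]
tcp_rot: [-1.665, 0.003, -1.719]
force: [0.5, -0.5, -1.5]
gripper_width: 0.0118
```

```bash
python3 - <<'E'
from h import *
print(state()[0]["joint_pos"].round(2))
plan(w((-78,0,150)),YL,n=12)
f=eyes.grab_frame("scene");crop(f,280,110,440,230,5,"s34.png")
E
```

```text
[-0.32  0.5   0.94 -0.01  1.79 -0.18]
t 24.35 pos [ 0.6734 -0.1699  0.1606] rot [-1.665  0.003 -1.719] rackmm [160.3 131.7 160.6] grip 0.0118 F [ 0.5 -0.5 -1.5] | shift,roll [ 133.2   32.6 -235.5] 89.6
12 rows:
[[11, 1, -20], np.float64(7.5)]
[[14, 1, -18], np.float64(7.5)]
[[16, 1, -16], np.float64(7.5)]
[[18, 1, -14], np.float64(7.5)]
[[19, 1, -12], np.float64(7.5)]
[[21, 1, -9], np.float64(7.5)]
[[22, 1, -6], np.float64(7.5)]
[[22, 1, -3], np.float64(7.5)]
[[23, 1, 0], np.float64(7.5)]
[[23, 1, 3], np.float64(7.5)]
[[22, 1, 5], np.float64(7.5)]
[[21, 1, 8], np.float64(7.5)]
```

View pics/s34.png

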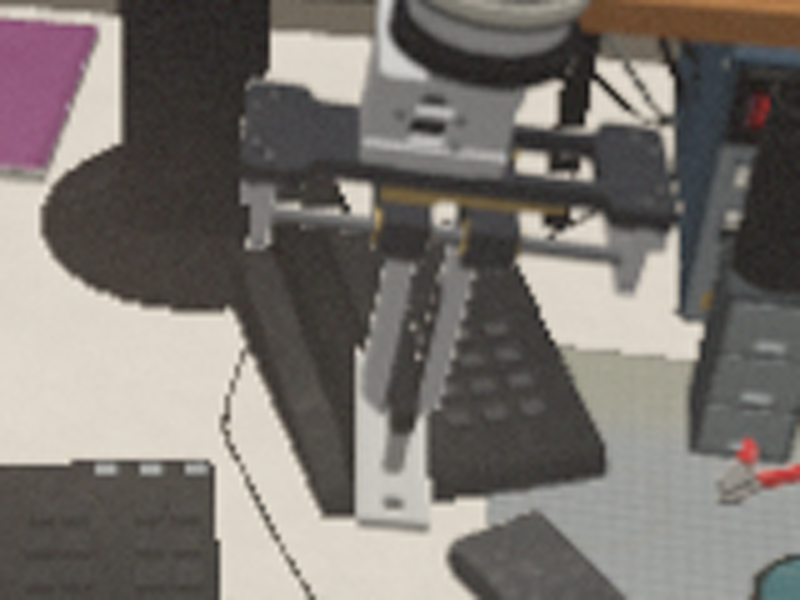

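```bash
python3 - <<'E'
from h import *
plan(w((-78,0,150)),YL+np.radians(5),n=10)
E
```

```text
t 24.4 pos [ 0.6737 -0.1699  0.1608] rot [-1.664  0.002 -1.719] rackmm [160.6 131.7 160.8] grip 0.0119 F [ 0.7  0.1 -0.9] | shift,roll [ 133.2   32.7 -235.8] 84.6
10 rows:
[[13, 1, -24], np.float64(8.5)]
[[17, 1, -22], np.float64(8.5)]
[[20, 1, -19], np.float64(8.5)]
[[22, 1, -16], np.float64(8.5)]
[[24, 1, -12], np.float64(8.5)]
[[26, 1, -9], np.float64(8.5)]
[[27, 1, -5], np.float64(8.5)]
[[27, 1, -1], np.float64(8.5)]
[[27, 1, 3], np.float64(8.5)]
[[26, 1, 7], np.float64(8.5)]
```

Call:
move_arm:
  increments:
    - [0, [13, 3, -24], 8.5]
    - [0, [17, 3, -22], 8.5]
    - [0, [20, 3, -19], 8.5]
    - [0, [22, 3, -16], 8.5]
    - [0, [24, 3, -12], 8.5]

```text
clock: 24.9
position: [0.5404, -0.215, 0.148]
tcp_rot: [-1.649, -0.066, -2.47]
force: [-0.8, -1.3, -1.4]
gripper_width: 0.0119
```

```bash
python3 - <<'E'
from h import *
plan(w((-78,0,150)),YL,n=6)
E
```

```text
t 24.9 pos [ 0.5404 -0.215   0.148 ] rot [-1.649 -0.066 -2.47 ] rackmm [ 35.1  68.1 148. ] grip 0.0119 F [-0.8 -1.3 -1.4] | shift,roll [127.    9.2 -34.8] 46.6
6 rows:
[[21, 0, -6], np.float64(7.8)]
[[22, 0, -3], np.float64(7.8)]
[[22, 0, 0], np.float64(7.8)]
[[22, 0, 3], np.float64(7.8)]
[[21, 0, 6], np.float64(7.8)]
[[20, 0, 9], np.float64(7.8)]
```

Call:
move_arm:
  increments:
    - [0, [22, 2, -6], 8.5]
    - [0, [23, 2, -2], 8.5]
    - [0, [24, 2, 2], 8.5]
    - [0, [24, 2, 5], 8.5]
    - [0, [23, 2, 9], 8.5]

```text
clock: 25.4
position: [0.4216, -0.2629, 0.1381]
tcp_rot: [-1.591, -0.117, 3.061]
force: [0.2, 0.4, -1.7]
gripper_width: 0.012
```

```bash
python3 - <<'E'
from h import *
plan(w((-78,0,100)),YL)
f=eyes.grab_frame("wrist"); cv2.imwrite("pics/w35.png",f["img"][:,:,::-1])
f=eyes.grab_frame("scene");crop(f,210,155,420,310,3.8,"s35.png")
E
```

```text
t 25.4 pos [ 0.4216 -0.2629  0.1381] rot [-1.591 -0.117  3.061] rackmm [-75.8   3.8 138.1] grip 0.012 F [ 0.2  0.4 -1.7] | shift,roll [-2.  38.1  4.4] 3.6
1 rows:
[[2, 38, 4], np.float64(3.6)]
```

View pics/w35.png

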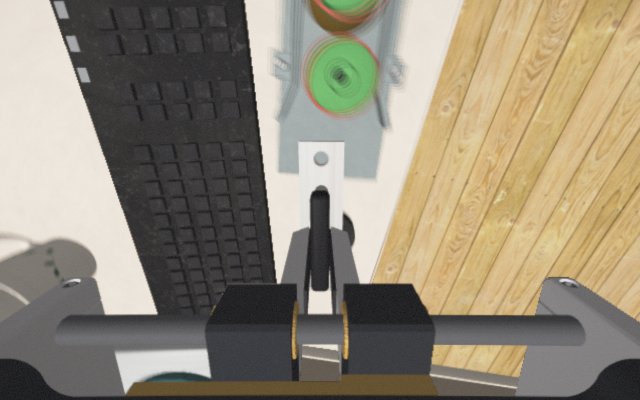

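View pics/s35.png

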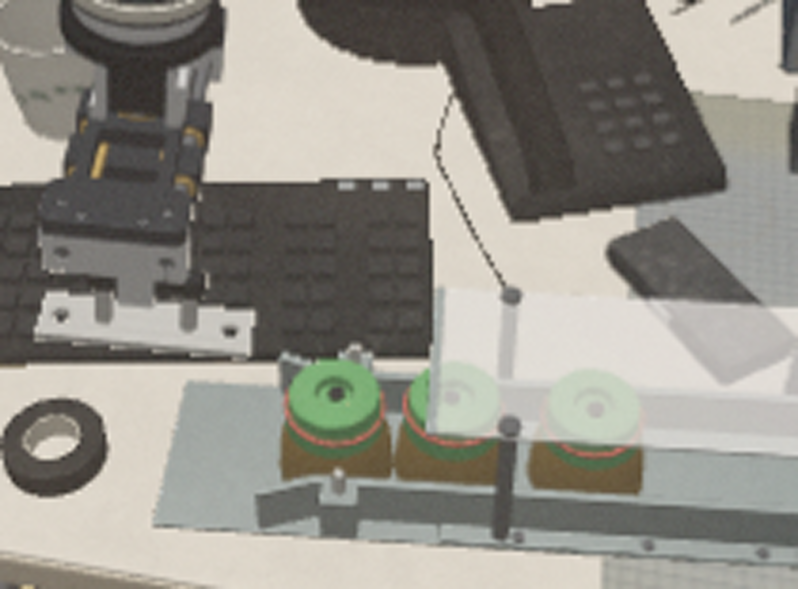

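```bash
python3 - <<'E'
from h import *
to(w((-84,0,52)),YL)
E
```

```text
t 25.5 pos [ 0.4202 -0.2636  0.1382] rot [-1.591 -0.118  3.063] rackmm [-77.    3.  138.2] grip 0.0117 F [ 0.7  0.9 -1.8] | shift,roll [-3.  86.4  4.2] 3.7
```

Call:
move_arm:
  increments:
    - [0, [1, 12, 4], 3.7]
    - [0, [0, 20, 0], 0]
    - [0, [-1, 18, 0], 0]
    - [0, [-2, 15, 0], 0]
    - [0, [-1, 8, 0], 0]

```text
clock: 26.0
position: [0.4148, -0.2637, 0.0592]
tcp_rot: [-1.588, -0.12, 3.004]
force: [0.0, -0.2, -1.8]
gripper_width: 0.0115
```

```bash
python3 - <<'E'
from h import *
to(w((-80,0,52)),YL)
f=eyes.grab_frame("wrist"); cv2.imwrite("pics/w36.png",f["img"][:,:,::-1])
f=eyes.grab_frame("scene");crop(f,210,155,420,310,3.8,"s36.png")
E
```

```text
t 26.0 pos [ 0.4148 -0.2637  0.0592] rot [-1.588 -0.12   3.004] rackmm [-82.3   2.1  59.2] grip 0.0115 F [ 0.  -0.2 -1.8] | shift,roll [-3.2  6.9  2.2] 0.3
```

View pics/w36.png

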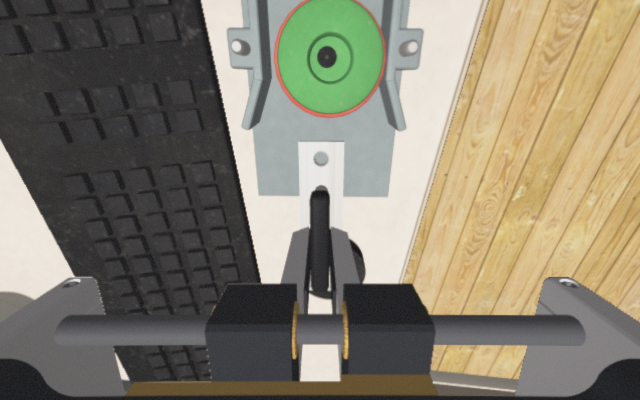

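View pics/s36.png

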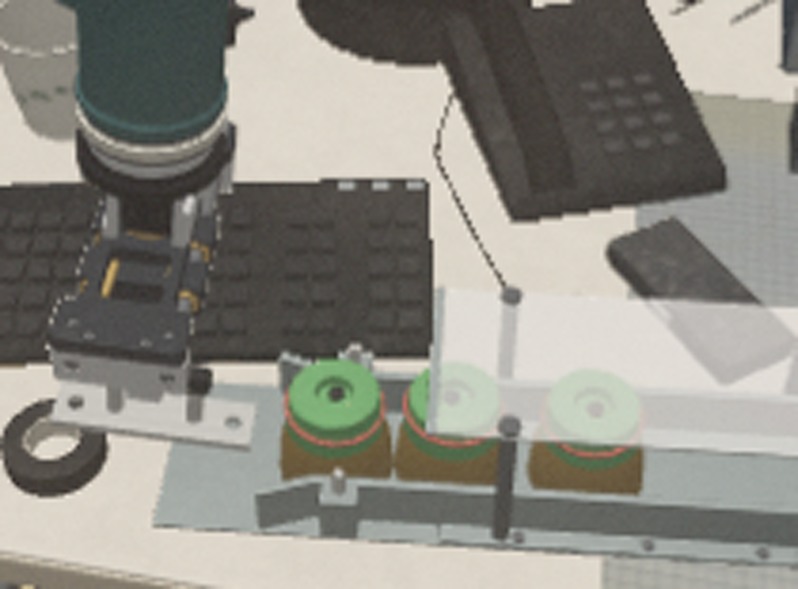

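Call:
move_arm:
  increments:
    - [0, [0, 5, 1], 0]
    - [0, [-6, 2, 0], 0]
    - [0, [-8, -1, 0], 0]
    - [0, [-8, -1, 0], 0]
    - [0, [-8, -1, 0], 0]

```text
clock: 26.6
position: [0.4453, -0.2695, 0.0535]
tcp_rot: [-1.586, -0.121, 3.004]
force: [-3.0, 0.6, -1.9]
gripper_width: 0.0113
```

```bash
python3 - <<'E'
from h import *
to(w((0,0,50)),YL)
f=eyes.grab_frame("wrist"); cv2.imwrite("pics/w37.png",f["img"][:,:,::-1])
f=eyes.grab_frame("scene");crop(f,210,155,420,310,3.8,"s37.png")
E
```

```text
t 26.6 pos [ 0.4453 -0.2695  0.0535] rot [-1.586 -0.121  3.004] rackmm [-51.3   0.7  53.5] grip 0.0113 F [-3.   0.6 -1.9] | shift,roll [-51.3  -2.8   0.9] 0.3
```

View pics/w37.png

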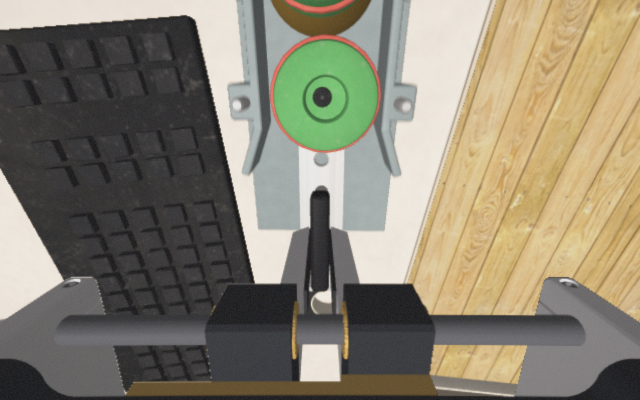

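View pics/s37.png

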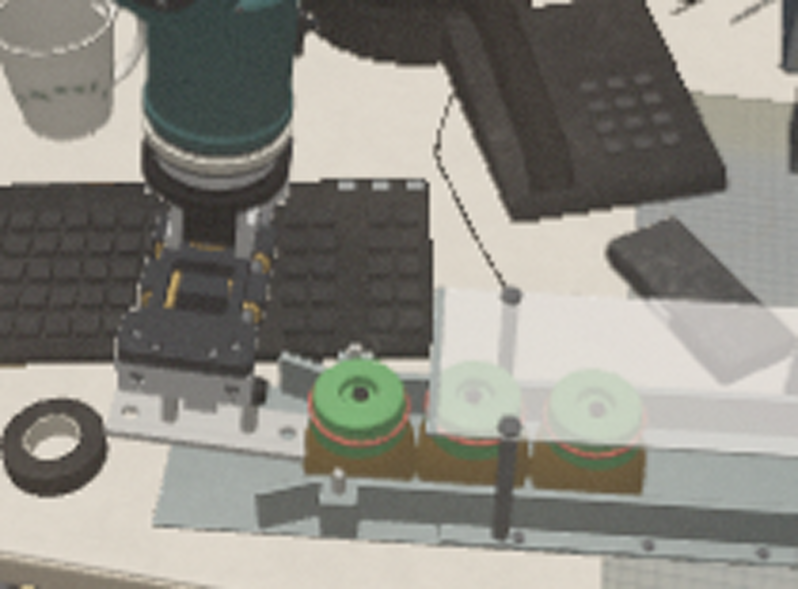

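Call:
move_arm:
  increments:
    - [0, [-10, -1, 0], 0]
    - [0, [-11, -1, 0], 0]
    - [0, [-11, -1, 0], 0]
    - [0, [-11, -1, 0], 0]
    - [0, [-10, -1, 0], 0]

```text
clock: 27.2
position: [0.488, -0.2772, 0.055]
tcp_rot: [-1.584, -0.15, 3.001]
force: [-10.2, 1.6, 5.7]
gripper_width: 0.0118
```

```bash
python3 - <<'E'
from h import *
to(w((50,0,50)),YL)
f=eyes.grab_frame("wrist"); cv2.imwrite("pics/w38.png",f["img"][:,:,::-1])
f=eyes.grab_frame("scene");crop(f,210,155,450,310,3.3,"s38.png")
E
```

```text
t 27.2 pos [ 0.488  -0.2772  0.055 ] rot [-1.584 -0.15   3.001] rackmm [-8.  -0.9 55. ] grip 0.0118 F [-10.2   1.6   5.7] | shift,roll [-58.1  -3.7  -0.8] 0.1
```

View pics/w38.png

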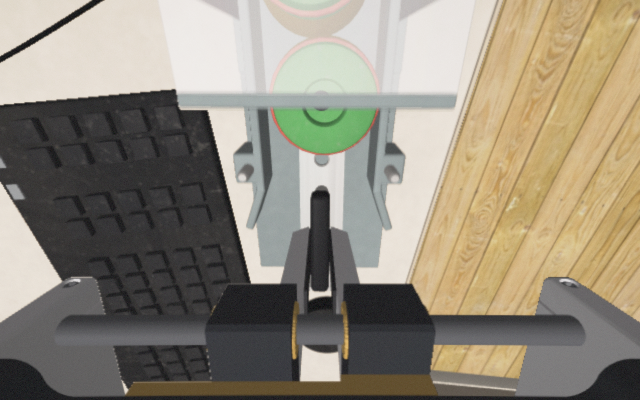

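View pics/s38.png

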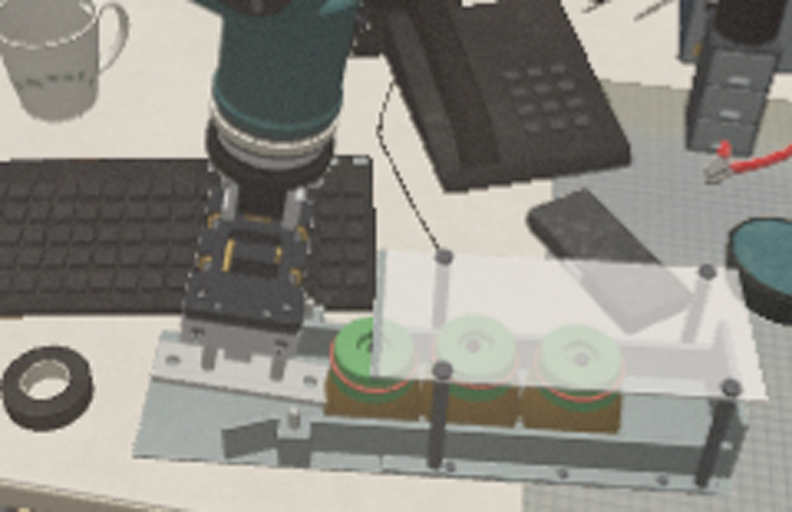

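```bash
cat >> h.py <<'E'
def onlane(f,uv,y=0):
    o,d=ray(f,uv); p=np.load("rack.npy"); n=np.array([-np.sin(p[2]),np.cos(p[2]),0]); P0=w((0,y,0))
    return r(o+d*(((P0-o)@n)/(d@n)))
E
python3 - <<'E'
from h import *
f=load("scene")
for c in [(172,360),(310,381)]: print(onlane(f,(210+(c[0]+.5)/3.3-.5,155+(c[1]+.5)/3.3-.5)).round(1))
to(w((50,0,55)),YL)
E
```

```text
[-54.5   0.   35.5]
[41.5  0.  21.3]
t 27.3 pos [ 0.4896 -0.2774  0.0547] rot [-1.584 -0.146  3.002] rackmm [-6.4 -0.9 54.7] grip 0.0117 F [-6.4  0.5  2.8] | shift,roll [-55.7  -8.5  -0.8] 0.1
```

Call:
move_arm:
  increments:
    - [0, [3, 6, 1], 0]
    - [0, [0, 7, 0], 0]
    - [0, [0, 5, 0], 0]
    - [0, [0, 4, 0], 0]
    - [0, [0, 3, 0], 0]

```text
clock: 27.8
position: [0.4832, -0.2786, 0.0336]
tcp_rot: [-1.58, -0.144, 3.001]
force: [-3.8, 2.3, 8.5]
gripper_width: 0.0118
```

```bash
python3 - <<'E'
from h import *
to(w((50,0,31)),YL)
f=eyes.grab_frame("scene");crop(f,210,155,450,310,3.3,"s39.png");np.save("scene2.npy",f,allow_pickle=True)
E
```

```text
t 27.8 pos [ 0.4832 -0.2786  0.0336] rot [-1.58  -0.144  3.001] rackmm [-12.5  -2.9  33.6] grip 0.0118 F [-3.8  2.3  8.5] | shift,roll [-62.2  -6.4  -2.9] 0.1
```

View pics/s39.png

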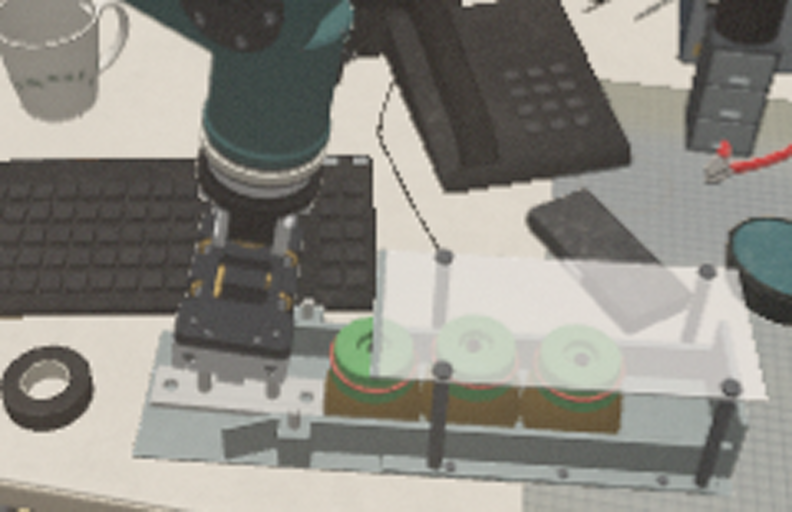

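```bash
python3 - <<'E'
from h import *
f=load("scene")
for c in [(170,384),(307,397)]: print(onlane(f,(210+(c[0]+.5)/3.3-.5,155+(c[1]+.5)/3.3-.5),-2).round(1))
E
```

```text
[-57.7  -2.   11.4]
[39.3 -2.   5.8]
```

Call:
move_arm:
  increments:
    - [0, [0, -3, -2], 0]
    - [0, [-14, -2, -1], 0]
    - [0, [-16, -2, 0], 0]
    - [0, [-12, -2, 0], 0]
    - [0, [-4, 0, 0], 0]

```text
clock: 28.35
position: [0.5182, -0.2801, 0.0373]
tcp_rot: [-1.582, -0.175, 2.998]
force: [-8.4, 1.7, 5.5]
gripper_width: 0.0117
```

```bash
python3 - <<'E'
from h import *
to(w((42,0,34)),YL)
f=eyes.grab_frame("scene");crop(f,210,155,450,310,3.3,"s40.png");np.save("scene2.npy",f,allow_pickle=True)
f=eyes.grab_frame("wrist"); cv2.imwrite("pics/w40.png",f["img"][:,:,::-1])
E
```

```text
t 28.35 pos [ 0.5182 -0.2801  0.0373] rot [-1.582 -0.175  2.998] rackmm [22.4  0.5 37.3] grip 0.0117 F [-8.4  1.7  5.5] | shift,roll [-19.9  -0.2   0.5] -0.1
```

View pics/s40.png

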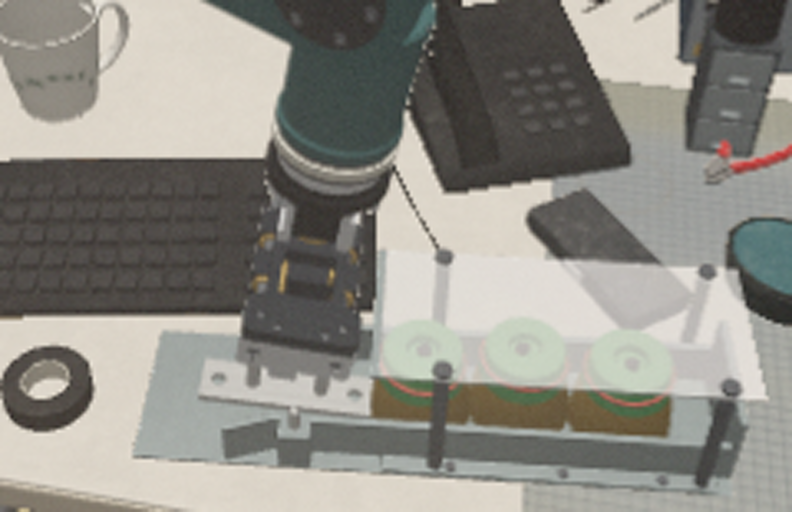

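View pics/w40.png

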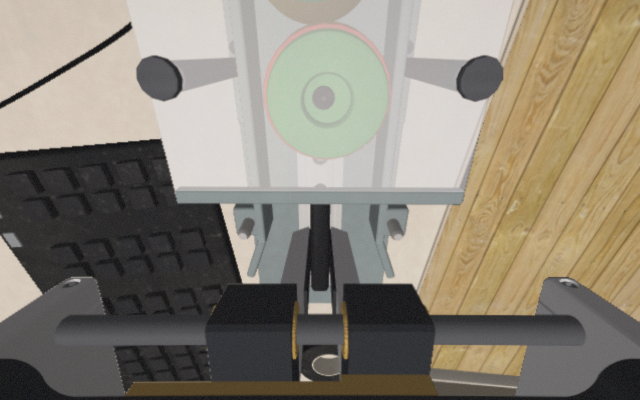

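```bash
python3 - <<'E'
from h import *
f=load("scene")
q=lambda c:(210+(c[0]+.5)/3.3-.5,155+(c[1]+.5)/3.3-.5)
for c in [(218,378),(354,394)]: print(onlane(f,q(c)).round(1))
for c in [(424,349),(523,347),(630,364)]: print(r(onz(f,q(c),.069)).round(1))
E
```

```text
[-23.4   0.   18.6]
[72.3  0.   9.8]
[118.8  -5.6  69. ]
[184.4   1.1  69. ]
[253.6  -8.   69. ]
```

Call:
move_arm:
  increments:
    - [0, [-14, -2, 0], 0]
    - [0, [-12, -2, 0], 0]
    - [0, [-4, 0, 0], 0]
    - [0, [3, 0, 0], 0]
    - [0, [5, 0, 0], 0]

```text
clock: 28.95
position: [0.5314, -0.2812, 0.0384]
tcp_rot: [-1.584, -0.199, 2.996]
force: [-0.3, -0.1, -1.9]
gripper_width: 0.0115
```

```bash
python3 - <<'E'
from h import *
to(w((42,0,34)),YL)
f=eyes.grab_frame("scene");crop(f,210,155,450,310,3.3,"s41.png");np.save("scene2.npy",f,allow_pickle=True)
E
```

```text
t 28.95 pos [ 0.5314 -0.2812  0.0384] rot [-1.584 -0.199  2.996] rackmm [35.5  1.3 38.4] grip 0.0115 F [-0.3 -0.1 -1.9] | shift,roll [-7.2  3.   1.3] -0.2
```

View pics/s41.png

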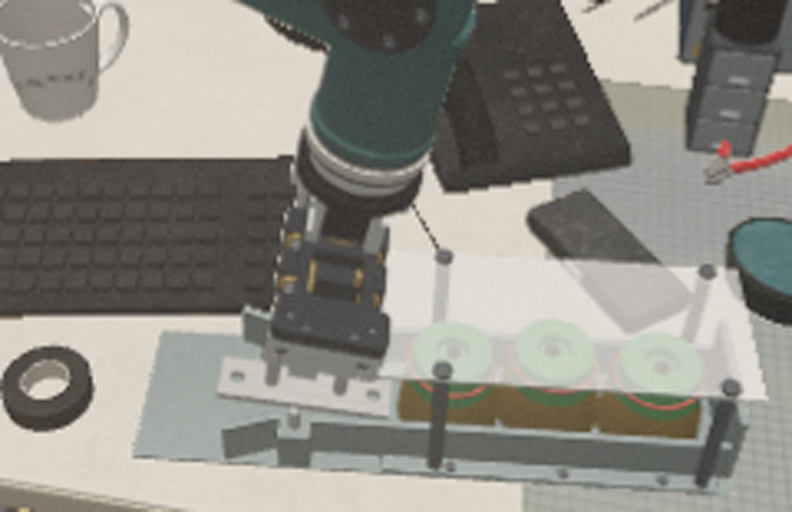

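```bash
python3 - <<'E'
from h import *
f=load("scene2")
q=lambda c:(210+(c[0]+.5)/3.3-.5,155+(c[1]+.5)/3.3-.5)
for c in [(237,377),(374,395)]: print(onlane(f,q(c)).round(1))
for c in [(453,351),(552,350),(661,366)]: print(r(onz(f,q(c),.069)).round(1))
def p(x): 
    for z in (3,45): u=proj(f,w((x,-35*0,z)))[0]; print(x,z,((u-[210,155]+.5)*3.3-.5).round(0))
p(320)
E
```

```text
[-9.8  0.  21. ]
[86.4 -0.  10. ]
[138.   -5.8  69. ]
[203.4  -0.   69. ]
[273.5  -8.2  69. ]
320 3 [712. 422.]
320 45 [724. 384.]
```

Call:
move_arm:
  increments:
    - [0, [-9, -1, 0], 0]
    - [0, [-9, -1, 0], 0]
    - [0, [-5, -1, 0], 0]
    - [0, [4, 0, 0], 0]
    - [0, [6, 0, 0], 0]

```text
clock: 29.5
position: [0.538, -0.2818, 0.0403]
tcp_rot: [-1.585, -0.217, 2.995]
force: [-0.5, 0.3, -1.6]
gripper_width: 0.0119
```

```bash
python3 - <<'E'
from h import *
to(w((42,0,34)),YL)
f=eyes.grab_frame("scene");crop(f,210,155,450,310,3.3,"s42.png");np.save("scene2.npy",f,allow_pickle=True)
E
```

```text
t 29.5 pos [ 0.538  -0.2818  0.0403] rot [-1.585 -0.217  2.995] rackmm [42.2  1.7 40.3] grip 0.0119 F [-0.5  0.3 -1.6] | shift,roll [-1.1  6.2  1.8] -0.3
```

View pics/s42.png

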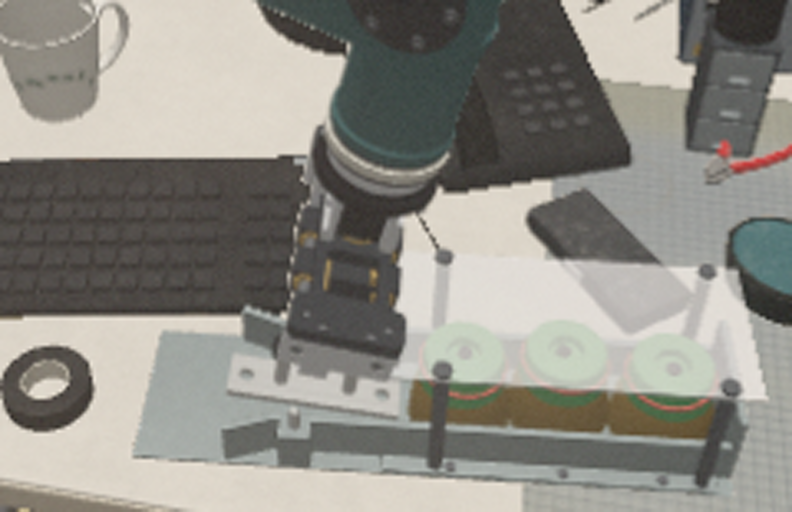

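Call:
move_arm:
  increments:
    - [0, [10, 0, 0], 0]
    - [0, [8, 4, 0], 0]
    - [0, [2, 8, 0], 0]
    - [0, [0, 6, 0], 0]
    - [0, [0, 4, 0], 0]

```text
clock: 30.05
position: [0.5119, -0.2775, 0.0301]
tcp_rot: [-1.584, -0.212, 2.994]
force: [0.6, 3.9, 18.5]
gripper_width: 0.0117
```

```bash
python3 - <<'E'
from h import *
to(w((10,0,34)),YL)
f=eyes.grab_frame("scene");crop(f,210,155,450,310,3.3,"s43.png");np.save("scene2.npy",f,allow_pickle=True)
E
```

```text
t 30.05 pos [ 0.5119 -0.2775  0.0301] rot [-1.584 -0.212  2.994] rackmm [15.8  2.2 30.1] grip 0.0117 F [ 0.6  3.9 18.5] | shift,roll [ 6.4 -2.6  2.2] -0.3
```

View pics/s43.png

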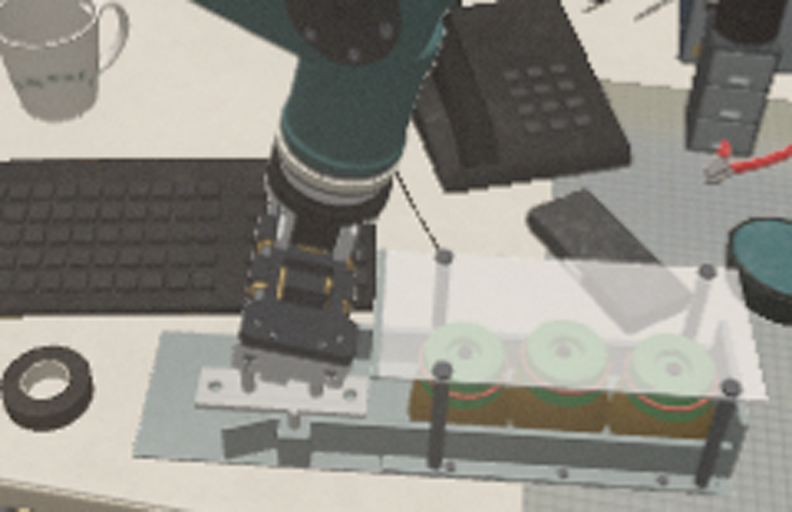

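```bash
python3 - <<'E'
from h import *
to(w((-5,0,36)),YL)
to(w((-5,0,120)),YL)
to([.506,.021,.120],YL)
E
```

```text
t 30.1 pos [ 0.5119 -0.2776  0.0302] rot [-1.584 -0.212  2.994] rackmm [15.8  2.1 30.2] grip 0.0115 F [-0.6  2.3 12.4] | shift,roll [21.5 -1.3  2.2] -0.3
t 30.1 pos [ 0.5119 -0.2776  0.0302] rot [-1.584 -0.212  2.994] rackmm [15.8  2.1 30.2] grip 0.0115 F [-0.6  2.3 12.4] | shift,roll [ 39.2 -83.5   1.1] -0.3
t 30.1 pos [ 0.5119 -0.2776  0.0302] rot [-1.584 -0.212  2.994] rackmm [15.8  2.1 30.2] grip 0.0115 F [-0.6  2.3 12.4] | shift,roll [  67.6  -73.5 -295.4] -0.3
```

Call:
move_arm:
  increments:
    - [0, [12, -2, 1], 0]
    - [0, [13, -10, 0], 0]
    - [0, [6, -20, 0], 0]
    - [0, [5, -22, 0], 0]
    - [0, [4, -20, 0], 0]

```text
clock: 30.6
position: [0.4836, -0.2738, 0.1087]
tcp_rot: [-1.587, -0.217, 2.994]
force: [0.2, 0.9, -2.0]
gripper_width: 0.0115
```

```bash
python3 - <<'E'
from h import *
to([.506,.021,.110],YL)
f=eyes.grab_frame("scene");crop(f,210,155,450,310,3.3,"s44.png");np.save("scene2.npy",f,allow_pickle=True)
E
```

```text
t 30.6 pos [ 0.4836 -0.2738  0.1087] rot [-1.587 -0.217  2.994] rackmm [-12.8   1.9 108.7] grip 0.0115 F [ 0.2  0.9 -2. ] | shift,roll [  20.8    8.1 -294.8] -0.3
```

View pics/s44.png

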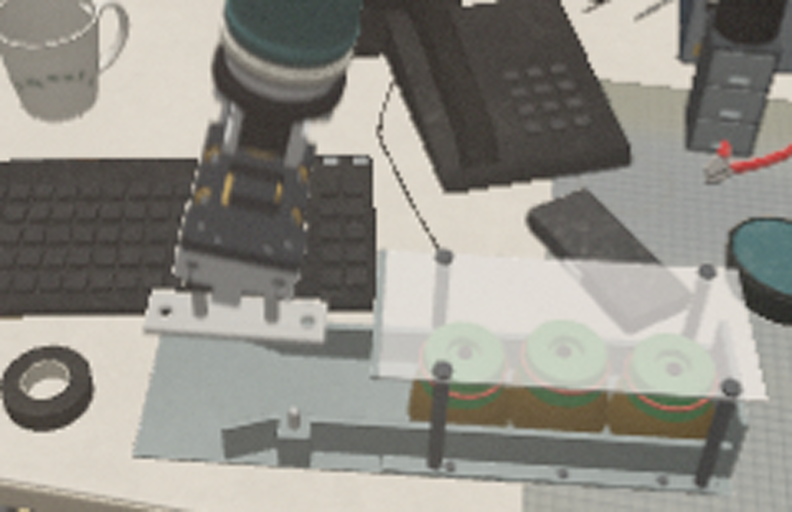

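Call:
move_arm:
  increments:
    - [0, [3, 0, -20], 0]
    - [0, [3, 0, -35], 0]
    - [0, [3, 0, -35], 0]
    - [0, [3, 0, -35], 0]
    - [0, [3, 0, -35], 0]

```text
clock: 31.15
position: [0.4925, -0.109, 0.1131]
tcp_rot: [-1.586, -0.213, 2.986]
force: [0.4, 0.1, -1.7]
gripper_width: 0.0118
```

```bash
python3 - <<'E'
from h import *
to([.503,.021,.110],YL)
E
```

```text
t 31.15 pos [ 0.4925 -0.109   0.1131] rot [-1.586 -0.213  2.986] rackmm [-27.4 166.2 113.1] grip 0.0118 F [ 0.4  0.1 -1.7] | shift,roll [   8.9    7.  -130. ] -0.8
```

Call:
move_arm:
  increments:
    - [0, [2, 1, -35], 0]
    - [0, [2, 1, -35], 0]
    - [0, [2, 1, -30], 0]
    - [0, [2, 1, -18], 0]
    - [0, [1, 1, -6], 0]

```text
clock: 31.65
position: [0.4954, 0.0299, 0.1048]
tcp_rot: [-1.59, -0.223, 2.995]
force: [-0.5, 0.2, -2.0]
gripper_width: 0.0119
```

```bash
python3 - <<'E'
from h import *
to([.503,.021,.035],YL)
f=eyes.grab_frame("scene");crop(f,200,100,400,250,4,"s45.png")
f=eyes.grab_frame("wrist"); cv2.imwrite("pics/w45.png",f["img"][:,:,::-1])
E
```

```text
t 31.65 pos [0.4954 0.0299 0.1048] rot [-1.59  -0.223  2.995] rackmm [-44.2 304.2 104.8] grip 0.0119 F [-0.5  0.2 -2. ] | shift,roll [-24.1  66.    9. ] -0.3
```

View pics/s45.png

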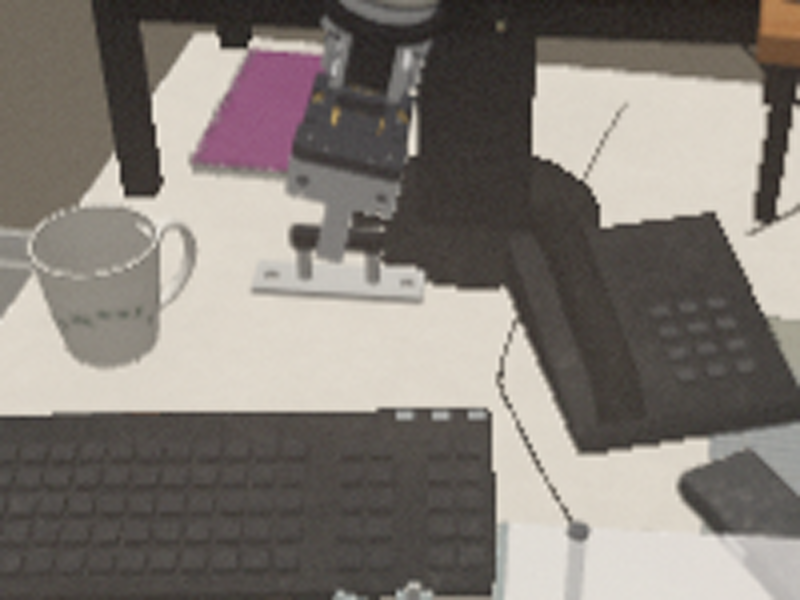

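View pics/w45.png

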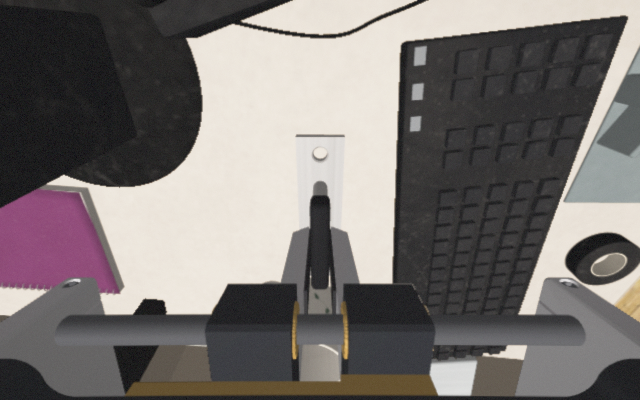

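Call:
move_arm:
  increments:
    - [0, [-5, 15, 3], 0]
    - [0, [-7, 20, 3], 0]
    - [0, [-6, 18, 2], 0]
    - [0, [-4, 12, 0], 0]
    - [0, [-2, 6, 0], 0]

```text
clock: 32.25
position: [0.5024, 0.0159, 0.0278]
tcp_rot: [-1.586, -0.22, 2.988]
force: [-2.2, 1.0, 1.6]
gripper_width: 0.0115
```

```bash
python3 - <<'E'
from h import *
to([.503,.021,.028],YL)
f=eyes.grab_frame("scene");crop(f,200,100,400,250,4,"s46.png")
E
```

```text
t 32.25 pos [0.5024 0.0159 0.0278] rot [-1.586 -0.22   2.988] rackmm [-35.4 291.3  27.8] grip 0.0115 F [-2.2  1.   1.6] | shift,roll [ 0.2 -0.1 -5.1] -0.6
```

View pics/s46.png

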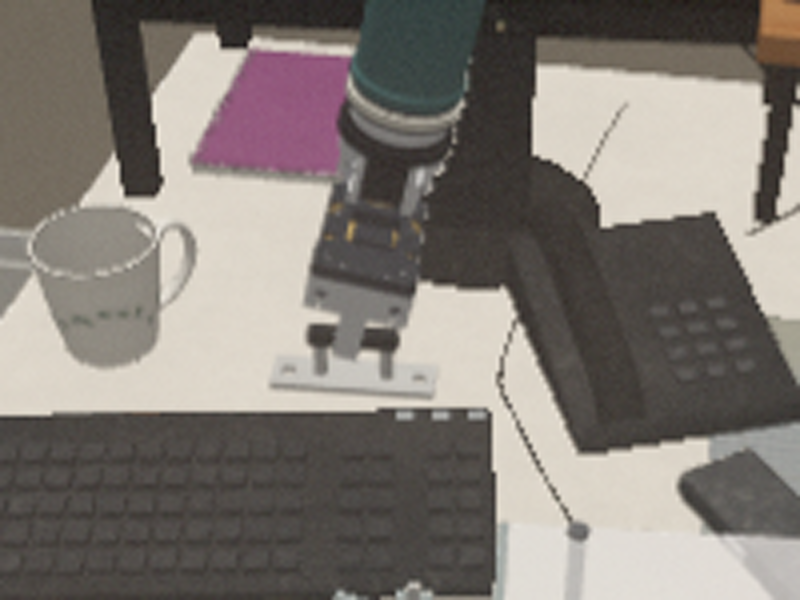

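Call:
move_arm:
  increments:
    - [0, [0, 3, 0], 0]
    - [0.35, [0, 0, 0], 0]
    - [0.35, [0, 0, 0], 0]
    - [0.35, [0, 0, 0], 0]
    - [0.35, [0, 0, 0], 0]

```text
clock: 32.8
position: [0.5053, 0.0156, 0.0307]
tcp_rot: [-1.588, -0.211, 2.987]
force: [-0.8, 0.1, -0.7]
gripper_width: 0.0328
```

Call:
move_arm:
  increments:
    - [0.35, [3, -15, 0], 0]
    - [0.35, [6, -30, 0], 0]
    - [0.35, [6, -35, 0], 0]
    - [0.35, [6, -35, 0], 0]
    - [0.35, [4, -20, 0], 0]

```text
clock: 33.3
position: [0.5061, 0.013, 0.1723]
tcp_rot: [-1.587, -0.22, 2.987]
force: [0.6, 0.1, -0.6]
gripper_width: 0.0329
```

```bash
python3 - <<'E'
from h import *
to([.503,.021,.128],YL)
f=eyes.grab_frame("scene");crop(f,200,100,460,310,3,"s47.png");np.save("scene2.npy",f,allow_pickle=True)
f=eyes.grab_frame("wrist"); cv2.imwrite("pics/w47.png",f["img"][:,:,::-1])
f=eyes.grab_frame("top"); np.save("top2.npy",f,allow_pickle=True); crop(f,300,70,460,270,3,"t47.png")
E
```

```text
t 33.3 pos [0.5061 0.013  0.1723] rot [-1.587 -0.22   2.987] rackmm [-31.3 288.9 172.3] grip 0.0329 F [ 0.6  0.1 -0.6] | shift,roll [-5.5 44.3 -6.7] -0.7
```

View pics/s47.png

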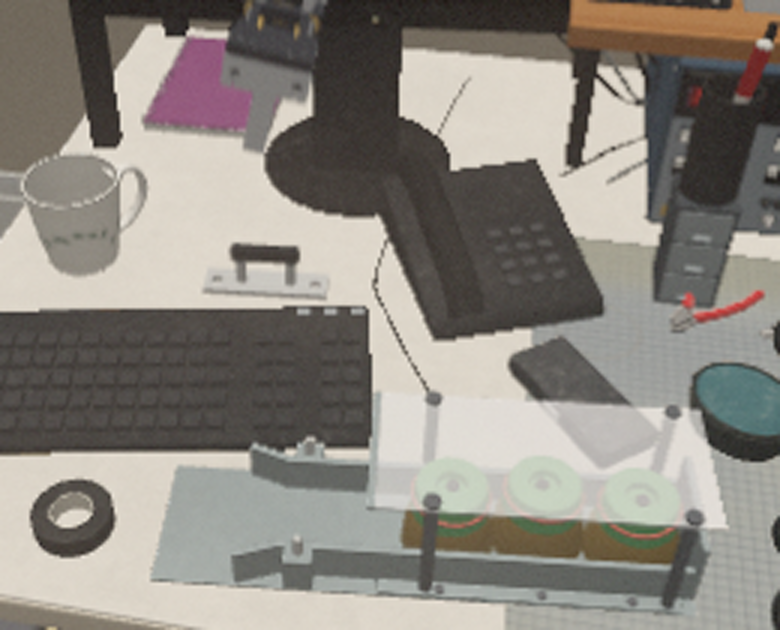

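View pics/w47.png

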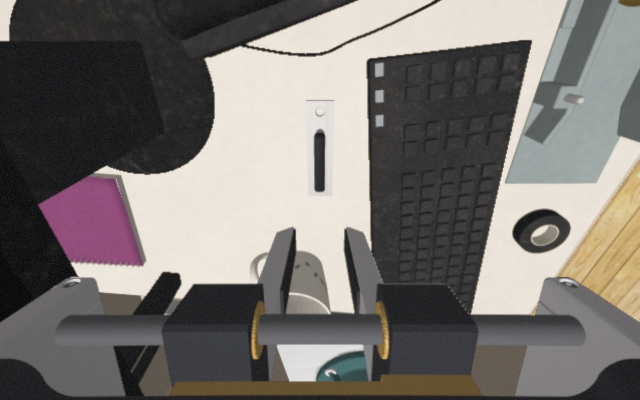

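View pics/t47.png

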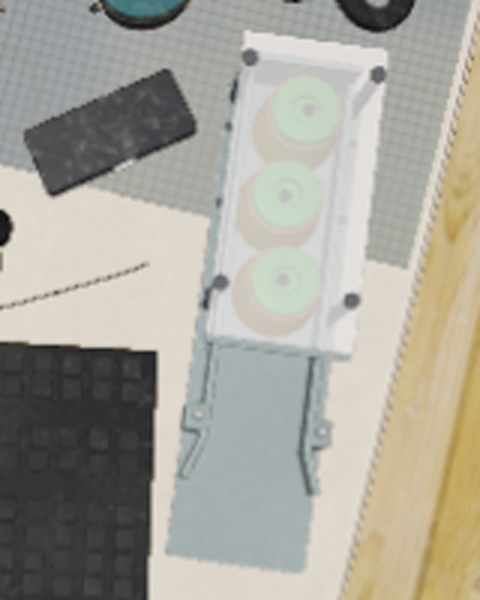

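```bash
python3 - <<'E'
from h import *
f=load("top2"); g=load("scene2")
for c in [(283,279),(285,196),(308,109)]: print("top",r(onz(f,(300+(c[0]+.5)/3-.5,70+(c[1]+.5)/3-.5),.069)).round(1))
for c in [(453,486),(544,484),(641,500)]: print("scene",r(onz(g,(200+(c[0]+.5)/3-.5,100+(c[1]+.5)/3-.5),.069)).round(1))
for n,F in (("top",f),("scene",g)):
    for t in ("probe_case","tape_roll"):
        b=models.trace(n,t)[0]; print(n,t,b["bbox"])
E
```

```text
top [145.1  -0.8  69. ]
top [209.9   5.5  69. ]
top [281.1  -4.   69. ]
scene [146.2  -7.1  69. ]
scene [ 2.122e+02 -2.000e-01  6.900e+01]
scene [280.5  -9.8  69. ]
top probe_case [310.9, 93.1, 368.2, 135.9]
top tape_roll [364.7, 273.0, 392.9, 306.4]
scene probe_case [371.3, 210.8, 406.6, 233.3]
scene tape_roll [210.5, 258.9, 235.9, 285.5]
```

```bash
python3 - <<'E'
from cell import arm, monitor
print(monitor.read_state()["force"]); print(arm.finish_job())
E
```

```text
[-0.43538348  0.85997946  0.24896835]
the job is handed in; nothing more can be done
None
```

The job is handed in, finished at about 33 s of the 72 s. I have no verdict back, so what follows rests on my last pictures.

**What I did**
- **Keeper plate:** I lifted it level off the dowels and laid it on the free desk near x = 155, y = 132 mm in the rack's frame.
- **Loose jars:** I carried them one at a time onto the apron (jar b first, then jar a) and slid them in between the rails.
- **Final push:** The upright hand cannot reach under the cover. I picked the plate up again, turned it along the lane and used its end to push the file home.
- **Plate's final place:** I then laid it flat left of the keyboard, where the jars had stood, and moved the arm clear.

**Last checks**
- **Jars:** All three look upright and close together. Their centres measured about x = 145, 210 and 281 mm. Resting against the stop would be 145, 215 and 285 mm, so the first jar may be a few millimetres short of it. The rearmost is well past the required 130 mm.
- **Plate:** It lies flat, about 290 mm to the left of the lane.
- **Bystanders:** The case and tape show in the same places as at the start, to within a couple of pixels.
- **Robot:** The force on the tool was close to zero, so nothing was being touched.

**What disagreed or went less well**
- The two cameras disagree by up to about 6 mm on the jars' sideways position. One scene value, -9.8 mm, is more than the rails allow, so I take it as measurement error.
- The tool's tilt drifted to about 0.22 rad during the pushing. The plate's own tilt stayed around 0.15 rad at most, against the 0.25 limit. I pressed it level on the rack floor before carrying it away.
- Jar a leaned noticeably in the grip, by eye about 10 to 15 degrees, while it pushed jar b. I stopped there and set it down upright.

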